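Rebuild the tea press ram: alternate the cone washers, then latch on the ball-socket head

ROBOT

A 6-joint arm with a two-finger parallel gripper is mounted at the origin on the work surface. World frame = base frame: x ahead of the robot, y to its left, z up, the work surface at z = 0. Lengths are in m, angles in rad, forces in N, time in s.
With the tool pointing down it reaches from about 0.225 to 0.875 m from the base axis. Payload 3.4 kg.
Tool frame: the origin (TCP) lies at the very end of the fingers, on their centre line; the grasp point (between the pads) lies 19 mm behind it; z points along the fingers, x is the direction in which the jaws open and shut, and the axes are right-handed (so a half turn about z gives the same grasp; the last joint's range is limited). The gripper opens to 85 mm and grips with 20 to 120 N. Pads are 22 mm wide; open, the fingers measure 114 mm over their backs; the gripper's body (76 mm by 85 mm) begins 54 mm behind the grasp point. The pads swing forward as they close: fully open they stand 13 mm farther back than shut.
Start: joints at [-1.224, 0.276, 1.505, -0, 1.361, -0.121], TCP at [0.259, -0.513, 0.231] pointing down, gripper open.
Joint ranges: [-2.89, 2.89], [-0.75, 2.08], [0.22, 2.7], [-1.18, 4.32], [0.11, 2.71], [-2.7, 2.7]. Speed limits (rad/s): [2.57, 2.57, 3.14, 3.14, 3.14, 3.14].

INTERFACE

Orientations are given as a unit quaternion [w, x, y, z].
In Python, from rig import manip gives the robot as it stands.
- The arm moves only by the tool carry_out, never from a script. Its argument "series" is a list of rows, each a list of 2 entries, a list of its own where there are three numbers: the shift along the tool's x, y, z in mm, then the turn about the tool's z in degrees. A call has 1 to 10 rows; each row shifts and turns the pose as measured when the row begins, along the tool's axes as they then stand; what a row does not reach is not made up. A row lasts 1/12 s, in which the tool goes at most 41.7 mm and 7.16 degrees, less where a joint would pass 70% of its speed; a pose out of reach is approached as far as the arm can. A call is refused whole if a number of a shift passes 41.7 or a number of a turn 7.16, either way. A call with a gripper value outside its range is refused whole. "fingers" is the finger opening in mm, from 0 to 85.4, set as the call begins (left out, the last holds). The fingers move at their own pace and stop on an object; "squeeze" is the grip in N (left out, the last holds). Time passes only in rows, so rows that do not move let the fingers close. It gives the time, the measured TCP pose, the force and the opening at its end, in the units of the state.
- manip.get_state(): the state, without advancing time (a new reading comes with each control period).
- manip.get_image(name): name is "scene" or "top" or "wrist"; returns a dict with "frame" (384x512x3 uint8, blue, green, red), "K" (3x3 intrinsics, pixels), "k1" (the pictures are not rectified: a ray, as slopes to the right and down, at radius r is drawn at 1 + k1 r^2 times it, then the intrinsics apply), "rvec" (rotation vector, rad) and "tvec" (3), from world to camera coordinates, as OpenCV has them; the wrist camera has in their place "mount" (4x4, takes a point from camera to tool coordinates, whose origin is the TCP and whose axes are the tool frame's). Camera axes: x right, y down, z forward; pixel columns grow to the right and rows downward; lengths in m; the calibration is good to about 2 mm. A picture is of the moment at which its call begins: read the wrist's pose just before it. There is no depth.
- manip.sign_off(): hands the job in, once; it reports no verdict.
The state is a dict: "clock": time; "qpos": joint angles; "qd": joint speeds; "effort": joint torques, N m; "position": TCP position; "ee_rot": TCP orientation; "contact_force": force on the tool from outside, world axes, zero at the start; "moment": the same for the moment, N m; "width": finger opening in m.
Only numpy, scipy, OpenCV 4.12 (cv2) and the standard library are available. Lean on these libraries where they do the work, as an engineer would, in place of code of your own. Each camera call takes 0.05 s, during which the arm holds its last target. There are 200 camera calls.

TASK

The tea press has been washed and its ram needs putting back together. Slide all the cone washers from the draining board over the post of the ram, each as it lies without turning it over, with faces alternating all the way up: crown up lowest, then crown down, crown up and so on. Then take the ball-socket head out of the upper basket, lower it upright and fully home onto the ball on top of the post and press its latch lever fully down, without knocking over or shoving aside the other things.

Things in the scene. Friction and masses are not known exactly. Their poses are not given: they have to be found in the camera images.
- washer_1: cone washer (conical spring washer), plain steel, 70 g: outside diameter 64 mm, hole 34, 12 high, wall about 5. Broad end: flat rim, diameter 54 to 64, its outer edge upright for 4.5 mm; narrow end: flat crown, diameter 34 to 44. Origin on the axis at mid-height; own z axis points out of the crown. Starts crown up, rim on the tray. May be absent (None).
- washer_2: cone washer like washer_1. Starts crown up, rim on the tray. May be absent (None).
- washer_3: cone washer like washer_1. Starts crown up, rim on the tray. May be absent (None).
- washer_4: cone washer like washer_1 (same sizes, origin and axes), but lying crown down at the start, rim uppermost, so its z axis points down. 
- washer_5: cone washer like washer_4. 
- ram: the press ram, fixed, upright: round foot plate, diameter 130, 12 mm thick; on its middle a post (arbor) of diameter 28 up to 73 mm above the table, then a neck of diameter 14 and a ball. Washers have 3 mm clearance all round; let go round the post, they slide down and pile up from the plate, 12 mm each when alternating. Origin on the axis at table level, z up.
- ball (a point): centre of the ball (diameter 28) on top of the ram's post, 89 mm above the table; the ball's top is at 103 mm, the highest point of the ram.
- head: ball-socket head of the press, dark steel, 0.4 kg, loose, standing upright on its mouth in the white basket: round housing, diameter 44, 38 high, latch lever on top, hinged on the -x side and running along its x. Grip across its y (44 mm), 20 to 30 mm above the underside; a jaw guide stands out 27 mm on +x. Origin at the centre of the underside, z up.
- socket (a point): centre of the head's socket, on its axis 15 mm above the underside; it meets the ball's centre when fully home (underside then 74 mm above the table). The socket opens downward: mouth flared from 38 to 32 mm diameter, conical seat above. The head can rock on the ball but friction keeps it as it is left.
- latch (a joint): angle of the head's latch lever about its hinge: 0 = raised (open, as it starts), 0.7 = fully down. It stays where it is left and needs about 3 N on the pad (up to 15 N does no harm). It drives a jaw that slides in under the ball, so it goes fully down only if the head is home on the ball
- lever_pad (a point): middle of the top of the black 22 mm thumb pad on the latch lever. Raised it is 65 mm above the head's underside and 10 mm to the hinge side of the head's axis, the lever's highest edge at 73 mm; going down it sinks 15 mm and comes over the axis. Press within about 8 mm of the head's axis: farther off, the head rocks on the ball.
- tray: wooden draining board, fixed, 350 (x) by 330 (y) mm, flat top 8 mm above the table. Origin under its centre. The washers and the tea caddy stand on it, at least 85 mm apart centre to centre at the start
- baskets: two stacked plastic baskets, blue below, white above, fixed, 320 (x) by 390 (y) mm; floor of the white upper tier 94 mm above the table, its rim 137 mm. Origin under the centre at the table
- caddy: tea caddy on the tray among the washers, diameter 62, 88 mm high; bystander. Origin at the centre of its underside
- mug: white enamel mug in the upper basket, diameter 76, 75 mm high, handle to its own +y reaching 73 mm from the axis; bystander. Origin at the centre of its underside
- bowl: small glass bowl upside down in the upper basket, diameter 100, 50 mm high; bystander. Origin at the centre of its underside
- flask: steel flask with black screw lid standing in the upper basket, diameter 68, 210 mm high with its carrying loop; bystander. Origin at the centre of its underside
- spoon: wooden spoon lying in the upper basket along its front (robot) side, 205 mm long along its own y; bystander. Origin at the neck of the spoon
- jar: blue sugar jar on the table beyond the ram, diameter 68, 100 mm high; bystander. Origin at the centre of its underside
There are look-alikes about, which are no part of the job. Leave any orange or red look-alike of the washer_3 alone.

How it is judged:
By the outcome, as a careful person would: the job done as asked, in the order asked, and still so for the second after the job is handed in, with the robot touching nothing.
Of washer_1, washer_2, washer_3 only 2 to 3 are there at a start; the rules pass over those that are not, and their reading is None.
At some moment in a run one of washer_1, washer_2, washer_3, washer_4, washer_5 may be knocked a few centimetres aside while the robot is not near it.
It also fails if it takes over 210 s, if anything falls off the work surface, if the arm or the gripper's body presses on something with over 40 N, if the wrist force passes 120 N, or if a joint passes its speed limit or range.

## Working session

There is one attempt and no reset: what is moved stays moved. The work goes in short steps, Python scripts to look and compute and a tool call to move; the robot and the scene stay as the last step left them, time stands still between calls to the robot, and variables do not carry over. Pictures are saved under pics/ and viewed, about 12 in all and at most 16, crops included, and the job is handed in when it is done.

Besides the shell and the picture viewer there is one more tool, called after "Emit:" by a JSON object that holds its "op" and its "data", one argument or row to a line. carry_out: Moves the arm, as the interface text tells. Its arguments: {"type":"object","properties":{"series":{"type":"array","items":{"type":"array"}},"fingers":{"type":"number"},"squeeze":{"type":"number"}},"required":["series"]}

```bash
ls; mkdir -p pics
cat > h.py <<'E'
import numpy as np, cv2
from scipy.spatial.transform import Rotation as R
from rig import manip
def grab(n):
    s=manip.get_state(); d=manip.get_image(n)
    if n=="wrist":
        q=s["ee_rot"]; T=np.eye(4); T[:3,:3]=R.from_quat([q[1],q[2],q[3],q[0]]).as_matrix(); T[:3,3]=s["position"]
        M=T@np.array(d["mount"])
    else:
        M=np.eye(4); r=cv2.Rodrigues(np.array(d["rvec"],float))[0]; M[:3,:3]=r.T; M[:3,3]=-r.T@np.array(d["tvec"],float).ravel()
    return d["frame"],dict(K=np.array(d["K"],float),k1=float(d["k1"]),M=M)
def px2w(c,u,v,z):
    p=cv2.undistortPoints(np.array([[[u,v]]],float),c["K"],np.array([c["k1"],0,0,0.]))[0,0]
    d=c["M"][:3,:3]@np.array([p[0],p[1],1]); o=c["M"][:3,3]
    return o+d*(z-o[2])/d[2]
def w2px(c,P):
    Mi=np.linalg.inv(c["M"]); q=cv2.Rodrigues(Mi[:3,:3])[0]
    return cv2.projectPoints(np.array(P,float).reshape(-1,3),q,Mi[:3,3],c["K"],np.array([c["k1"],0,0,0.]))[0].reshape(-1,2)
import pickle
def save(n,name):
    f,c=grab(n); cv2.imwrite(f"pics/{name}.png",f); pickle.dump(c,open(f"pics/{name}.pkl","wb")); return f,c
def load(name): return cv2.imread(f"pics/{name}.png"),pickle.load(open(f"pics/{name}.pkl","rb"))
E
python3 - <<'E'
from h import *
for n in("top","scene"):
    f,c=save(n,n+"0"); print(n,c["M"].round(3),c["K"][0,0],c["k1"])
    cv2.imwrite(f"pics/{n}0b.png",cv2.resize(f,(800,600)))
print(manip.get_state())
E
```

```text
pics
top [[ 0.023 -0.996  0.088  0.399]
 [-1.    -0.024 -0.009  0.05 ]
 [ 0.011 -0.088 -0.996  1.177]
 [ 0.     0.     0.     1.   ]] 400.58461343114897 -0.03553837445796708
scene [[-0.732  0.513 -0.449  1.165]
 [ 0.682  0.538 -0.496  0.764]
 [-0.013 -0.669 -0.743  1.222]
 [ 0.     0.     0.     1.   ]] 444.18665225679564 -0.1179490166543813
{'clock': 0.1, 'qpos': array([-1.22397469e+00,  2.76533483e-01,  1.50603979e+00,  2.31877638e-06,
        1.36071439e+00, -1.21011333e-01]), 'qd': array([-0.00011173, -0.00199609, -0.00244682, -0.00027992,  0.00022584,
       -0.00085058]), 'effort': array([ 5.32447521e-04, -4.17703593e+01, -2.46405119e+01, -2.51923502e-04,
        5.78629100e-03, -3.85637421e-06]), 'position': array([ 0.25911969, -0.51275367,  0.23051198]), 'ee_rot': array([-5.28830569e-04,  8.51748698e-01, -5.23949842e-01, -6.62273120e-04]), 'contact_force': array([-0.17903212, -1.02327967,  0.6662735 ]), 'moment': array([ 0.01548177, -0.00095055, -0.02167796]), 'width': 0.08547009991393673}
```

View pics/top0b.png

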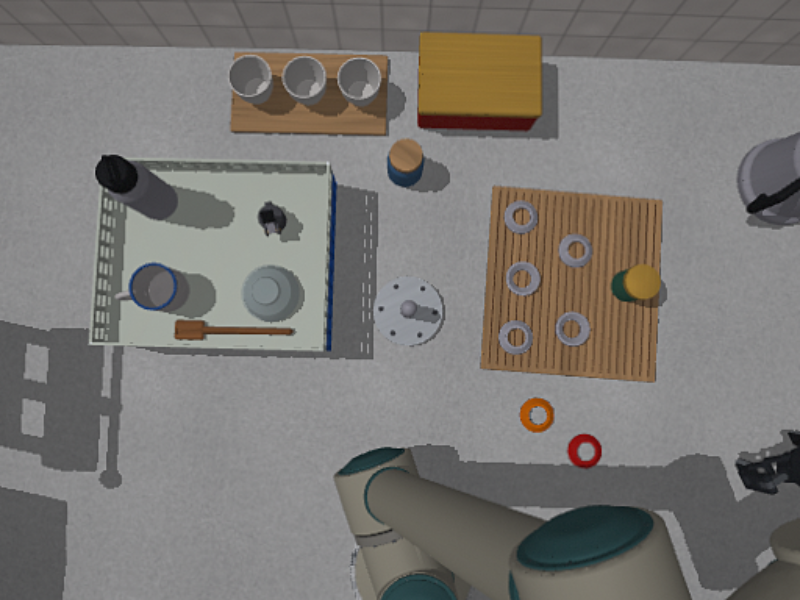

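View pics/scene0b.png

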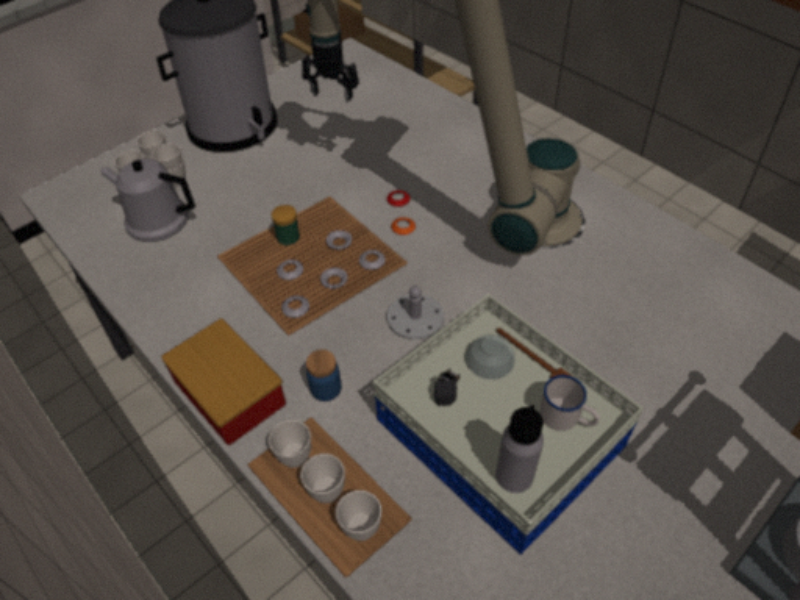

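Top view (800-wide): washers near (521,217), (575,250), (522,278), (572,328) and (515,337), ram at (408,310), head at (270,218). I need crops to tell the crowns apart.

Run:
```python
from h import *
f,c=load("top0")
a=cv2.resize(f[115:248,308:428],None,fx=4.5,fy=4.5,interpolation=cv2.INTER_CUBIC)
b=cv2.resize(f[120,0:0] if 0 else f[110:170,150:200],(250,300),interpolation=cv2.INTER_CUBIC)
a=cv2.resize(a,(540,598)); o=np.zeros((598,790,3),np.uint8); o[:,:540]=a; o[:300,540:]=b
s,_=load("scene0"); 
o[300:598,540:]=cv2.resize(s[230:265,272:301],(250,298),interpolation=cv2.INTER_CUBIC)
cv2.imwrite("pics/crop1.png",o)
k=.64
for n,u,v,z in [("A",521,217,.014),("B",575,250,.014),("C",522,278,.014),("D",572,328,.014),("E",515,337,.014),("ram_plate",409,311,.012),("ball",408,308,.092),("headpad",268,212,.16),("caddy",642,281,.088),("mug",154,287,.17),("bowl",270,292,.12),("flask",117,173,.29),("jar",406,155,.1)]:
    print(n,px2w(c,u*k,v*k,z).round(4))
```

```text
A [ 0.6524 -0.1903  0.014 ]
B [ 0.5919 -0.2931  0.014 ]
C [ 0.5362 -0.1928  0.014 ]
D [ 0.4446 -0.2872  0.014 ]
E [ 0.4254 -0.1804  0.014 ]
ram_plate [0.4693 0.0179 0.012 ]
ball [0.4697 0.022  0.092 ]
headpad [0.6183 0.2582 0.16  ]
caddy [ 0.5275 -0.3908  0.088 ]
mug [0.4887 0.4358 0.17  ]
bowl [0.4894 0.2571 0.12  ]
flask [0.643 0.454 0.29 ]
jar [0.7396 0.0316 0.1   ]
```

View pics/crop1.png

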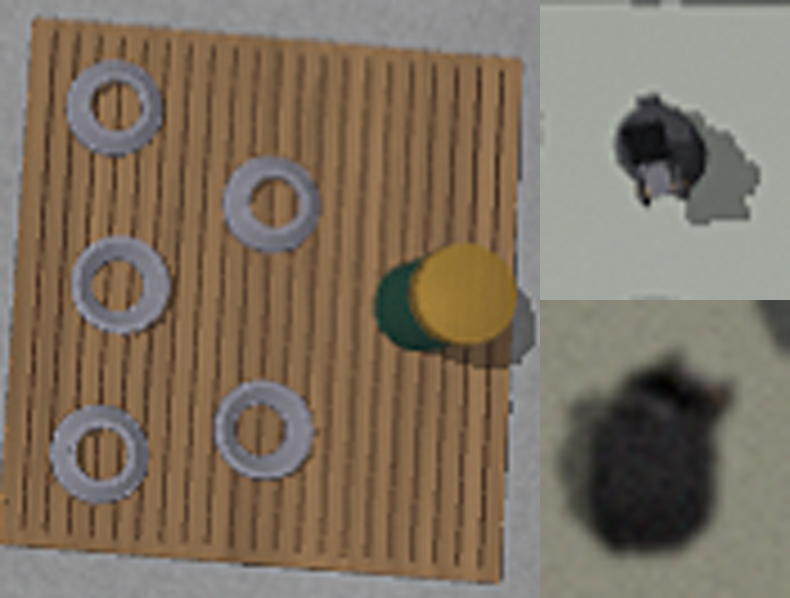

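Crown up: A (0.652,-0.190), B (0.592,-0.293) and E (0.425,-0.180). Crown down (dished): C (0.536,-0.193) and D (0.445,-0.287). I'll stack them E, C, A, D, B. First I square the tool up (x = world −y, y = world −x) and hover over E.

Emit:
{"op": "carry_out", "data": {
  "series": [
    [[0, 0, 0], 6.7],
    [[0, 0, 0], 6.7],
    [[0, 0, 0], 6.7],
    [[0, 0, 0], 6.7]
  ],
  "fingers": 76,
  "squeeze": 30
}}

```text
clock: 0.43
position: [0.2586, -0.5115, 0.2283]
ee_rot: [0.001, -0.7, 0.714, 0.003]
contact_force: [0.6, 0.4, 0.9]
width: 0.0762
```

Emit:
{"op": "carry_out", "data": {
  "series": [
    [[-33, -17, 0], 0],
    [[-33, -17, 0], 0],
    [[-33, -17, 0], 0],
    [[-33, -17, 0], 0],
    [[-33, -17, 0], 0],
    [[-33, -17, 0], 0],
    [[-33, -17, 0], 0],
    [[-33, -17, 0], 0],
    [[-33, -17, 0], 0],
    [[-33, -17, 0], 0]
  ]
}}

```text
clock: 1.27
position: [0.4391, -0.1792, 0.2238]
ee_rot: [-0.0, -0.693, 0.721, 0.006]
contact_force: [1.1, -0.7, -0.2]
width: 0.0756
```

```bash
cat >> h.py <<'E'
def st():
    s=manip.get_state(); q=s["ee_rot"]; m=R.from_quat([q[1],q[2],q[3],q[0]]).as_matrix()
    print("t%.1f"%s["clock"],"tcp",(s["position"]*1e3).round(1),"xaxis deg %.1f"%np.degrees(np.arctan2(m[1,0],m[0,0])),"zax",m[:,2].round(3),"F",s["contact_force"].round(1),"w %.1f"%(s["width"]*1e3)); return s["position"],m
def go(P):
    p,m=st(); print("shift mm",(m.T@(np.array(P)-p)*1e3).round(1))
def washers(f,c,z=.014,ROI=(.36,.72,-.42,-.12)):
    "washers: grey blobs on the wood, rectified at height z (1 px = 1 mm)"
    x0,x1,y0,y1=ROI; xs=np.arange(x0,x1,.001); ys=np.arange(y0,y1,.001)
    X,Y=np.meshgrid(xs,ys,indexing="ij"); P=w2px(c,np.stack([X,Y,0*X+z],-1)).reshape(X.shape+(2,)).astype(np.float32)
    im=cv2.remap(f,P[...,0],P[...,1],cv2.INTER_LINEAR,borderValue=(0,90,255))
    hsv=cv2.cvtColor(im,cv2.COLOR_BGR2HSV); m=((hsv[...,1]<60)&(hsv[...,2]>70)).astype(np.uint8)
    m=cv2.morphologyEx(m,cv2.MORPH_OPEN,np.ones((3,3)))
    for k in cv2.findContours(m,cv2.RETR_EXTERNAL,cv2.CHAIN_APPROX_NONE)[0]:
        if cv2.contourArea(k)>1500:
            (a,b),r=cv2.minEnclosingCircle(k); e=cv2.fitEllipse(k)
            print("blob ellipse c",(x0+e[0][1]/1e3).__round__(4),(y0+e[0][0]/1e3).__round__(4),"axes",np.round(e[1],1),"circ r %.1f"%r)
    return im
E
python3 - <<'E'
from h import *
f,c=load("top0"); washers(f,c)
st(); f,c=save("wrist","w1"); cv2.imwrite("pics/w1m.png",np.hstack([f,cv2.resize(washers(f,c),(288,384))])); go([.4254,-.1804,.1])
E
```

```text
blob ellipse c 0.6534 -0.1886 axes [63.5 64.4] circ r 32.8
blob ellipse c 0.5921 -0.2923 axes [64.  64.5] circ r 33.1
blob ellipse c 0.5365 -0.1933 axes [64.8 65. ] circ r 33.2
blob ellipse c 0.7596 -0.0841 axes [193.7 226. ] circ r 185.6
blob ellipse c 0.4441 -0.2871 axes [64.7 65.5] circ r 33.6
blob ellipse c 0.4261 -0.1802 axes [63.7 64.3] circ r 32.9
t1.3 tcp [ 439.1 -179.2  223.8] xaxis deg -92.3 zax [-0.008  0.008 -1.   ] F [ 1.1 -0.7 -0.2] w 75.6
blob ellipse c 0.5942 -0.2923 axes [62.5 63.2] circ r 32.0
blob ellipse c 0.5391 -0.1922 axes [64.  64.1] circ r 32.6
blob ellipse c 0.4457 -0.2868 axes [63.6 64.6] circ r 32.8
blob ellipse c 0.4296 -0.1805 axes [62.5 62.6] circ r 32.0
t1.3 tcp [ 442.1 -172.4  223.8] xaxis deg -92.0 zax [-0.004  0.016 -1.   ] F [2.2 4.7 0.2] w 75.7
shift mm [ 10.5  15.8 123.7]
```

View pics/w1m.png

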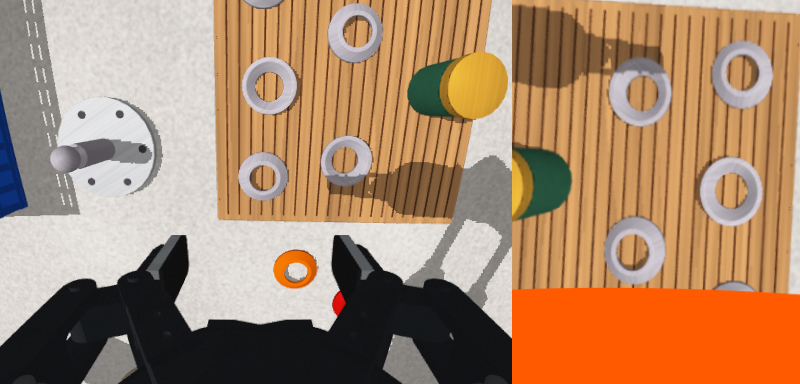

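Wrist view: E at (263,177), C at (270,86), D at (346,160) and B at (355,32), agreeing with the top view. I descend over E.

Emit:
{"op": "carry_out", "data": {
  "series": [
    [[5, 8, 40], -2],
    [[5, 8, 40], 0],
    [[0, 0, 30], 0],
    [[0, 0, 0], 0],
    [[0, 0, 0], 0]
  ]
}}

```text
clock: 1.73
position: [0.4292, -0.1762, 0.1123]
ee_rot: [-0.005, 0.712, -0.702, -0.004]
contact_force: [-0.1, -0.1, 0.2]
width: 0.0761
```

Run:
```python
from h import *
f,c=save("wrist","w2"); washers(f,c,.012); go([.4265,-.1803,.03])
```

```text
blob ellipse c 0.5398 -0.1925 axes [64.9 65. ] circ r 33.0
blob ellipse c 0.4452 -0.2882 axes [64.7 66. ] circ r 33.4
blob ellipse c 0.4291 -0.1805 axes [62.7 63. ] circ r 32.1
t1.8 tcp [ 429.  -176.1  112.4] xaxis deg -89.2 zax [ 0.001  0.014 -1.   ] F [-0.5 -0.1 -0.4] w 76.0
shift mm [ 5.3  2.7 82.4]
```

Emit:
{"op": "carry_out", "data": {
  "series": [
    [[4, 1, 36], 0],
    [[0, 0, 30], 0],
    [[0, 0, 10], 0],
    [[0, 0, 10], 0],
    [[0, 0, 6], 0],
    [[0, 0, 0], 0],
    [[0, 0, 0], 0]
  ]
}}

```text
clock: 2.37
position: [0.4406, -0.1886, 0.0296]
ee_rot: [-0.008, 0.711, -0.703, 0.009]
contact_force: [0.5, -0.2, 0.9]
width: 0.0759
```

Run:
```python
from h import *
f,c=save("wrist","w3"); cv2.imwrite("pics/w3b.png",cv2.resize(f,(800,600))); go([.428,-.1803,.009])
```

```text
t2.4 tcp [ 440.9 -188.7   29.8] xaxis deg -89.3 zax [ 0.026 -0.002 -1.   ] F [ 0.2 -0.9  0.2] w 76.1
shift mm [-8.6 13.3 20.4]
```

View pics/w3b.png

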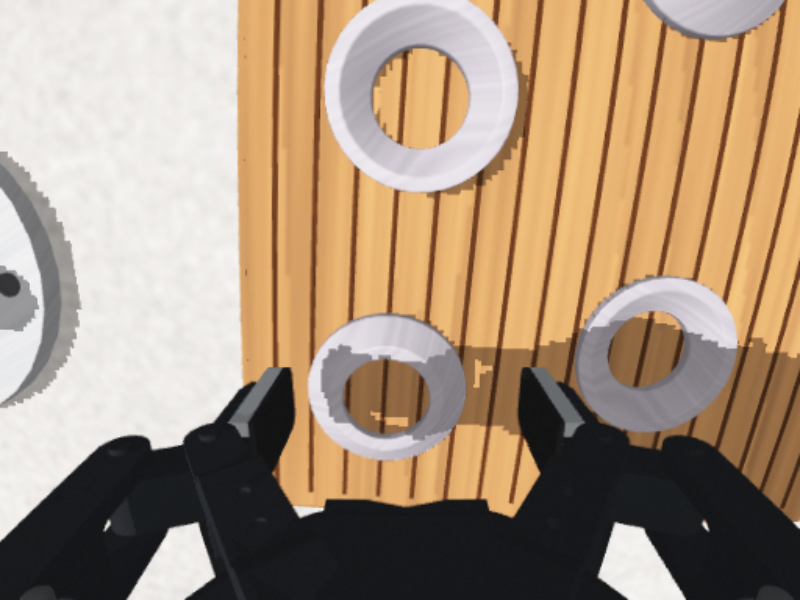

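Emit:
{"op": "carry_out", "data": {
  "series": [
    [[-4.5, 6.5, 0], 0],
    [[-4, 6.5, 0], 0],
    [[0, 0, 0], 0],
    [[0, 0, 0], 0]
  ]
}}

```text
clock: 2.75
position: [0.4282, -0.1807, 0.0326]
ee_rot: [-0.009, 0.711, -0.703, 0.013]
contact_force: [0.1, 0.3, 0.1]
width: 0.0759
```

Run:
```python
from h import *
f,c=save("wrist","w4"); washers(f,c,.012); washers(f,c,.012,(.38,.48,-.23,-.13)); go([.428,-.1803,.012])
```

```text
blob ellipse c 0.5357 -0.1928 axes [53.9 69.1] circ r 33.5
blob ellipse c 0.4446 -0.2896 axes [65.7 67.8] circ r 34.2
blob ellipse c 0.4292 -0.1805 axes [62.8 63.3] circ r 32.1
blob ellipse c 0.4292 -0.1805 axes [62.8 63.3] circ r 32.1
t2.8 tcp [ 427.9 -180.4   32.5] xaxis deg -89.3 zax [ 0.03  -0.004 -1.   ] F [ 0.3  1.  -0.7] w 75.8
shift mm [-0.2  0.5 20.5]
```

Emit:
{"op": "carry_out", "data": {
  "series": [
    [[0, -0.5, 6], 0],
    [[0, -0.5, 6], 0],
    [[0, 0, 5], 0],
    [[0, 0, 4], 0],
    [[0, 0, 0], 0],
    [[0, 0, 0], 0]
  ]
}}

```text
clock: 3.3
position: [0.43, -0.1806, 0.009]
ee_rot: [-0.009, 0.711, -0.703, 0.012]
contact_force: [-0.4, -0.4, -0.1]
width: 0.076
```

Run:
```python
from h import *
go([.429,-.1803,.009])
```

```text
t3.3 tcp [ 430.  -180.6    9. ] xaxis deg -89.3 zax [ 0.03  -0.004 -1.   ] F [-0.4 -0.4 -0.1] w 76.0
shift mm [-0.3  1.  -0. ]
```

Emit:
{"op": "carry_out", "data": {
  "series": [
    [[0, 0.5, 3], 0],
    [[0, 0, 2], 0],
    [[0, 0, 0], 0]
  ]
}}

```text
clock: 3.55
position: [0.4297, -0.1807, 0.0032]
ee_rot: [-0.009, 0.711, -0.703, 0.012]
contact_force: [0.6, -0.6, 0.3]
width: 0.0762
```

Emit:
{"op": "carry_out", "data": {
  "series": [
    [[0, 0, 1.5], 0],
    [[0, 0, 0], 0]
  ]
}}

```text
clock: 3.72
position: [0.4298, -0.1807, 0.0015]
ee_rot: [-0.009, 0.711, -0.703, 0.012]
contact_force: [-0.7, -0.2, -0.4]
width: 0.0763
```

Emit:
{"op": "carry_out", "data": {
  "series": [
    [[0, 0, 1.5], 0],
    [[0, 0, 0], 0]
  ]
}}

```text
clock: 3.88
position: [0.43, -0.1808, 0.0001]
ee_rot: [-0.009, 0.711, -0.703, 0.012]
contact_force: [-0.3, -0.4, -0.2]
width: 0.076
```

Emit:
{"op": "carry_out", "data": {
  "series": [
    [[0, 0, 0], 0],
    [[0, 0, 0], 0],
    [[0, 0, 0], 0],
    [[0, 0, 0], 0],
    [[0, 0, 0], 0]
  ],
  "fingers": 55,
  "squeeze": 40
}}

```text
clock: 4.3
position: [0.4306, -0.1799, 0.0048]
ee_rot: [-0.01, 0.711, -0.703, 0.013]
contact_force: [-0.3, 0.6, -0.6]
width: 0.0598
```

Run:
```python
from h import *
st(); f,c=save("wrist","w5"); cv2.imwrite("pics/w5b.png",cv2.resize(f[150:384,120:400],(700,585)))
```

```text
t4.3 tcp [ 430.6 -179.9    4.8] xaxis deg -89.4 zax [ 0.033 -0.003 -0.999] F [-0.3  0.6 -0.6] w 59.8
```

View pics/w5b.png

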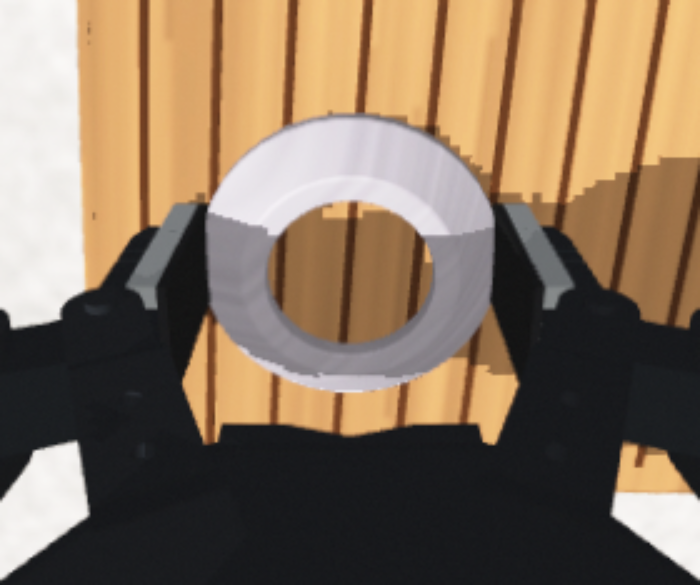

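The image shows the washer centred between the pads with a width reading of 59.8. I lift a little to test the grip.

Emit:
{"op": "carry_out", "data": {
  "series": [
    [[0, 0, 0], 0],
    [[0, 0, -3], 0],
    [[0, 0, -5], 0],
    [[0, 0, -5], 0],
    [[0, 0, 0], 0]
  ]
}}

```text
clock: 4.77
position: [0.4294, -0.1796, 0.0175]
ee_rot: [-0.01, 0.711, -0.703, 0.011]
contact_force: [0.6, 0.2, -1.0]
width: 0.0596
```

Emit:
{"op": "carry_out", "data": {
  "series": [
    [[0, 0, -8], 0],
    [[0, 0, -15], 0],
    [[0, 0, -15], 0],
    [[0, 0, -15], 0],
    [[0, 0, 0], 0],
    [[0, 0, 0], 0]
  ]
}}

```text
clock: 5.27
position: [0.4275, -0.1794, 0.0748]
ee_rot: [-0.01, 0.711, -0.703, 0.011]
contact_force: [-0.2, -0.4, -1.7]
width: 0.0598
```

Run:
```python
from h import *
st(); f,c=save("wrist","w6"); cv2.imwrite("pics/w6b.png",cv2.resize(f[120:384],(700,361)))
```

```text
t5.3 tcp [ 427.5 -179.4   74.8] xaxis deg -89.4 zax [ 0.03  -0.002 -1.   ] F [-0.2 -0.4 -1.7] w 59.8
```

View pics/w6b.png

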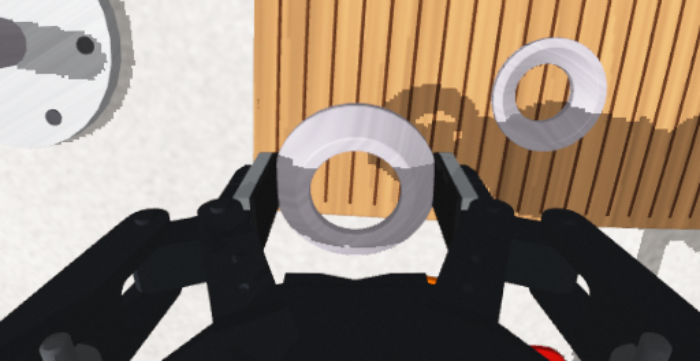

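Held firmly and level, with ram plate at the left. I lift and move toward the ram for a closer measurement of it.

Emit:
{"op": "carry_out", "data": {
  "series": [
    [[0, 0, -20], 0],
    [[0, 0, -25], 0],
    [[-20, 5, -25], 0],
    [[-30, 8, -25], 0],
    [[-30, 8, -20], 0],
    [[-30, 8, -10], 0],
    [[-30, 8, 0], 0],
    [[-30, 8, 0], 0],
    [[-20, 4, 0], 0],
    [[-10, 0, 0], 0]
  ]
}}

```text
clock: 6.15
position: [0.3688, 0.0264, 0.1969]
ee_rot: [-0.009, 0.708, -0.706, 0.005]
contact_force: [-0.5, -1.5, -0.2]
width: 0.0597
```

Emit:
{"op": "carry_out", "data": {
  "series": [
    [[0, 0, 0], 0],
    [[0, 0, 0], 0]
  ]
}}

```text
clock: 6.32
position: [0.367, 0.0287, 0.1954]
ee_rot: [-0.008, 0.71, -0.705, 0.004]
contact_force: [-0.4, -0.1, -0.9]
width: 0.0598
```

Run:
```python
from h import *
st(); f,c=save("wrist","w7"); g=cv2.resize(f,(800,600))
for z,col in((.012,(0,0,255)),(.089,(0,160,0))):
    print(z,w2px(c,[.4695,.02,z])*800/512)
cv2.imwrite("pics/w7b.png",g)
```

```text
t6.3 tcp [367.   28.7 195.4] xaxis deg -89.6 zax [ 0.017  0.006 -1.   ] F [-0.4 -0.1 -0.9] w 59.8
0.012 [[420.86351121 135.53831273]]
0.089 [[424.90925367 119.96502761]]
```

View pics/w7b.png

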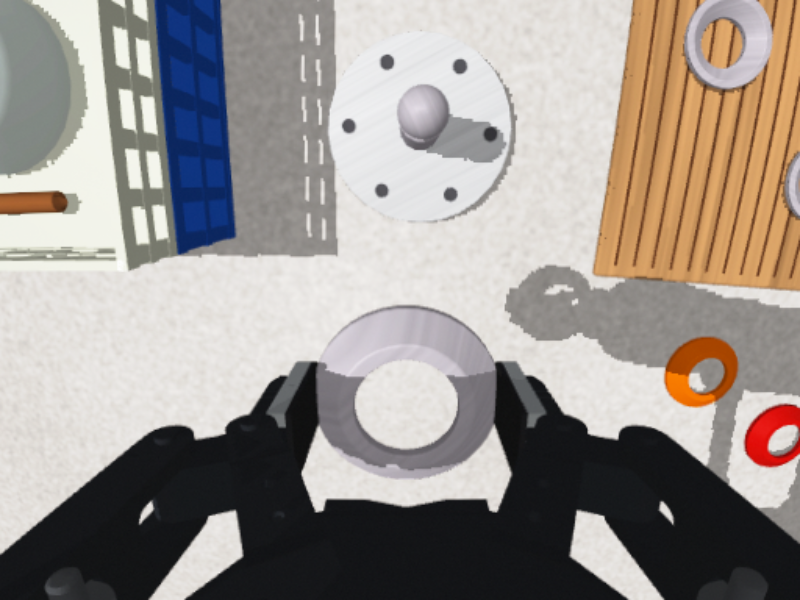

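Ball at (423,111), plate centre about (421,126). The held washer's outer centre is (407,391).

Run:
```python
from h import *
f,c=load("w7"); k=512/800
print("ball",px2w(c,423*k,111*k,.089),"plate",px2w(c,421*k,126*k,.012))
t=np.array([.367,.0287,.1954])
for n,u,v,dz in(("rim",407,391.5,.006),("hole",406.5,400,.015)): print(n,(px2w(c,u*k,v*k,t[2]+dz)-t)*1e3)
# fit: project circles
P=lambda x,y,z,r:np.c_[x+r*np.cos(np.arange(0,6.3,1.5708)),y+r*np.sin(np.arange(0,6.3,1.5708)),np.full(5,z)]
print(w2px(c,P(t[0],t[1],t[2]+.0055,.032))/k); print(w2px(c,P(.4715,.02,.012,.065))/k)
go([.4715,.02,.15])
```

```text
ball [0.4740584  0.02108764 0.089     ] plate [0.47592825 0.01998959 0.012     ]
rim [-0.28128136 -0.09288589  6.        ]
hole [ 1.19143851  0.05680038 15.        ]
[[407.42043976 300.33085105]
 [314.22601616 389.09141472]
 [406.13157899 469.35419404]
 [499.36401809 390.57674775]
 [407.41899288 300.33084032]]
[[422.12082961  33.02242907]
 [328.93069693 132.37046477]
 [419.67802579 225.17317907]
 [512.74736148 133.79613739]
 [422.11942013  33.02241752]]
t6.4 tcp [367.   28.5 195.4] xaxis deg -89.7 zax [ 0.017  0.006 -1.   ] F [ 0.6 -0.4 -0.3] w 59.6
shift mm [   9.4 -103.6   47.1]
```

Emit:
{"op": "carry_out", "data": {
  "series": [
    [[2, -15, 0], 0],
    [[2, -20, 0], 0],
    [[2, -20, 0], 0],
    [[2, -20, 0], 0],
    [[0, -15, 10], 0],
    [[0, -10, 15], 0],
    [[0, -5, 15], 0],
    [[0, 0, 10], 0],
    [[0, 0, 0], 0],
    [[0, 0, 0], 0]
  ]
}}

```text
clock: 7.2
position: [0.4925, 0.007, 0.1409]
ee_rot: [0.008, -0.704, 0.71, -0.008]
contact_force: [0.2, -0.2, -0.3]
width: 0.0596
```

Run:
```python
from h import *
go([.475,.0205,.125])
```

```text
t7.2 tcp [492.5   7.  140.9] xaxis deg -90.5 zax [ 0.023  0.001 -1.   ] F [ 0.2 -0.2 -0.3] w 59.6
shift mm [-13.3  18.   15.6]
```

Emit:
{"op": "carry_out", "data": {
  "series": [
    [[-7, 9, 5], 0],
    [[-6, 9, 4], 0],
    [[0, 0, 3], 0],
    [[0, 0, 0], 0],
    [[0, 0, 0], 0]
  ]
}}

```text
clock: 7.62
position: [0.4738, 0.0199, 0.1284]
ee_rot: [0.009, -0.703, 0.711, -0.008]
contact_force: [-0.5, 0.2, -0.6]
width: 0.0599
```

Run:
```python
from h import *
go([.475,.0205,.115]); f,c=save("wrist","w8"); cv2.imwrite("pics/w8b.png",cv2.resize(f[170:330,180:340],(600,600),interpolation=cv2.INTER_CUBIC))
p,m=manip.get_state()["position"],0
a=np.arange(0,6.3,np.pi/2)
print((w2px(c,[.473,.0205,.089])-[180,170])*3.75,(w2px(c,[.473,.0205,.012])-[180,170])*3.75)
```

```text
t7.6 tcp [473.8  19.9 128.4] xaxis deg -90.7 zax [ 0.024  0.    -1.   ] F [-0.5  0.2 -0.6] w 59.9
shift mm [-0.6 -0.9 13.4]
[[298.17305077 194.0962701 ]] [[298.41194788  88.28427892]]
```

View pics/w8b.png

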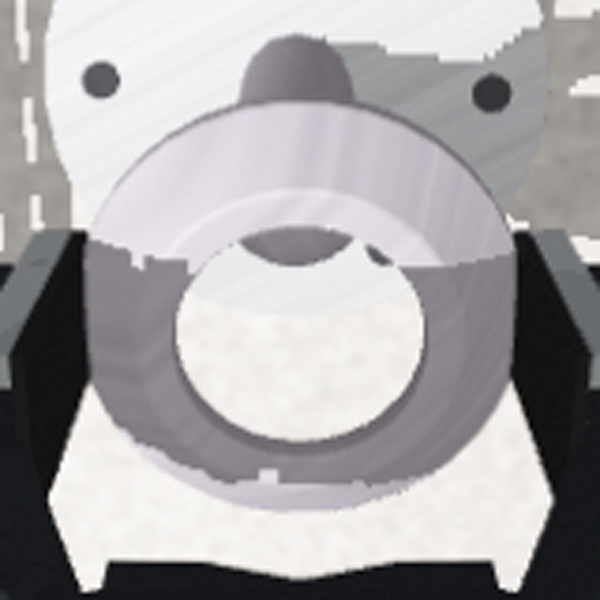

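Run:
```python
from h import *
f,c=load("w8"); s=lambda P:(w2px(c,P)-[180,170])*3.75
a=np.linspace(0,2*np.pi,73); cir=lambda x,y,z,r:np.c_[x+r*np.cos(a),y+r*np.sin(a),0*a+z]
bb=lambda P:np.r_[s(P).min(0),s(P).max(0)].round(0)
U=np.random.default_rng(0).normal(size=(5000,3)); U/=np.linalg.norm(U,axis=1)[:,None]
for x in(.469,.471,.473,.475): print(x,"ball",bb(U*.014+[x,.0205,.089]),"postbase",bb(cir(x,.0205,.012,.014)), "posttop",bb(cir(x,.0205,.073,.014)))
t=np.array([.4738,.0199,.1284])
for dz in(0,.003,.006):
  for dx in(-.003,0):
    print(dz,dx,"rim lo",bb(cir(t[0]+dx,t[1],t[2]+dz,.032)),"rim hi",bb(cir(t[0]+dx,t[1],t[2]+dz+.0045,.032)),"hole hi",bb(cir(t[0]+dx,t[1],t[2]+dz+.012,.017)),"crown",bb(cir(t[0]+dx,t[1],t[2]+dz+.012,.022)))
```

```text
0.469 ball [223. 139. 374. 291.] postbase [244.  50. 353. 155.] posttop [229. 118. 368. 250.]
0.471 ball [223. 129. 374. 281.] postbase [244.  42. 353. 148.] posttop [228. 108. 368. 241.]
0.473 ball [222. 118. 374. 271.] postbase [244.  35. 353. 141.] posttop [228.  98. 368. 231.]
0.475 ball [222. 108. 374. 261.] postbase [243.  27. 353. 133.] posttop [228.  88. 369. 222.]
0 -0.003 rim lo [ 88.  93. 516. 484.] rim hi [ 82. 102. 522. 502.] hole hi [180. 225. 425. 446.] crown [144. 189. 461. 476.]
0 0 rim lo [ 87.  73. 517. 468.] rim hi [ 81.  81. 523. 486.] hole hi [179. 204. 426. 428.] crown [143. 168. 462. 458.]
0.003 -0.003 rim lo [ 84.  99. 520. 496.] rim hi [ 78. 108. 526. 515.] hole hi [177. 233. 428. 458.] crown [141. 197. 464. 489.]
0.003 0 rim lo [ 83.  78. 521. 480.] rim hi [ 77.  86. 527. 498.] hole hi [176. 212. 428. 440.] crown [139. 176. 465. 470.]
0.006 -0.003 rim lo [ 80. 105. 524. 508.] rim hi [ 74. 114. 531. 527.] hole hi [175. 242. 430. 471.] crown [137. 206. 468. 502.]
0.006 0 rim lo [ 79.  83. 525. 492.] rim hi [ 72.  92. 532. 510.] hole hi [174. 220. 431. 452.] crown [136. 184. 469. 483.]
```

Emit:
{"op": "carry_out", "data": {
  "series": [
    [[-0.5, -1.0, 5], 0],
    [[0, -0.5, 8], 0],
    [[0, 0.2, 8], 0],
    [[0, 0.2, 6], 0],
    [[0, 0, 0], 0],
    [[0, 0, 0], 0]
  ]
}}

```text
clock: 8.17
position: [0.477, 0.0205, 0.0996]
ee_rot: [0.01, -0.703, 0.711, -0.01]
contact_force: [-0.1, 0.1, -0.3]
width: 0.0598
```

Run:
```python
from h import *
go([.4757,.0205,.080])
```

```text
t8.2 tcp [477.   20.5  99.6] xaxis deg -90.7 zax [ 0.027 -0.    -1.   ] F [-0.1  0.1 -0.3] w 59.8
shift mm [ 0.   1.8 19.6]
```

Emit:
{"op": "carry_out", "data": {
  "series": [
    [[0, 1.4, 4], 0],
    [[0, 0.5, 6], 0],
    [[0, 0.3, 6], 0],
    [[0, 0, 0], 0],
    [[0, 0, 0], 0]
  ]
}}

```text
clock: 8.58
position: [0.4751, 0.0204, 0.0815]
ee_rot: [0.009, -0.703, 0.711, -0.009]
contact_force: [-0.0, 0.3, -1.5]
width: 0.0598
```

Run:
```python
from h import *
go([.4757,.0205,.045])
```

```text
t8.6 tcp [475.1  20.4  81.5] xaxis deg -90.7 zax [ 0.027 -0.    -1.   ] F [-0.   0.3 -1.5] w 59.8
shift mm [-0.1  0.3 36.5]
```

Emit:
{"op": "carry_out", "data": {
  "series": [
    [[0, 0.2, 5], 0],
    [[0, 0.2, 7], 0],
    [[0, 0.2, 7], 0],
    [[0, 0.2, 7], 0],
    [[0, 0.2, 6], 0],
    [[0, 0, 4], 0],
    [[0, 0, 0], 0],
    [[0, 0, 0], 0]
  ]
}}

```text
clock: 9.25
position: [0.475, 0.0204, 0.0413]
ee_rot: [0.009, -0.703, 0.711, -0.009]
contact_force: [0.0, 0.8, -0.3]
width: 0.0595
```

Emit:
{"op": "carry_out", "data": {
  "series": [
    [[0, 0, 0], 0],
    [[0, 0, 0], 0],
    [[0, 0, 0], 0],
    [[0, 0, 0], 0]
  ],
  "fingers": 80
}}

```text
clock: 9.58
position: [0.476, 0.0203, 0.042]
ee_rot: [0.01, -0.703, 0.711, -0.01]
contact_force: [0.1, 0.2, -0.2]
width: 0.0797
```

Emit:
{"op": "carry_out", "data": {
  "series": [
    [[0, 0, -10], 0],
    [[0, 0, -25], 0],
    [[0, 0, -30], 0],
    [[0, 0, -30], 0],
    [[0, 0, -15], 0],
    [[0, 0, 0], 0]
  ]
}}

```text
clock: 10.08
position: [0.4722, 0.0203, 0.1567]
ee_rot: [0.009, -0.703, 0.711, -0.009]
contact_force: [1.0, 0.8, 0.0]
width: 0.08
```

Emit:
{"op": "carry_out", "data": {
  "series": [
    [[20, -6, 0], 0],
    [[35, -10, 0], 0],
    [[35, -10, 0], 0],
    [[35, -10, 0], 0],
    [[35, -10, 0], 0],
    [[25, -8, 0], 0],
    [[10, -4, 15], 0],
    [[5, 0, 20], 0],
    [[0, 0, 10], 0],
    [[0, 0, 0], 0]
  ]
}}

```text
clock: 10.92
position: [0.531, -0.19, 0.106]
ee_rot: [0.011, -0.704, 0.711, -0.01]
contact_force: [0.4, 0.7, 0.9]
width: 0.0801
```

Emit:
{"op": "carry_out", "data": {
  "series": [
    [[0, 0, 0], 0]
  ]
}}

```text
clock: 11.0
position: [0.5302, -0.1899, 0.1046]
ee_rot: [0.01, -0.703, 0.711, -0.009]
contact_force: [-0.0, 0.7, -0.5]
width: 0.0801
```

Run:
```python
from h import *
f,c=save("wrist","w9"); washers(f,c,.02); go([.539,-.1925,.03])
f,c=save("top","top9"); washers(f,c)
```

```text
blob ellipse c 0.6543 -0.1893 axes [60.5 60.8] circ r 30.9
blob ellipse c 0.595 -0.2894 axes [60.6 61.5] circ r 31.2
blob ellipse c 0.5391 -0.1919 axes [62.6 62.8] circ r 31.9
blob ellipse c 1.192 -0.1436 axes [  20.9 1463. ] circ r 137.5
t11.1 tcp [ 530.  -189.7  104.7] xaxis deg -90.6 zax [ 0.027  0.002 -1.   ] F [-0.8 -0.4  0.5] w 79.8
shift mm [ 2.9 -7.  74.9]
blob ellipse c 0.6533 -0.1886 axes [63.5 64.4] circ r 32.9
blob ellipse c 0.6152 -0.264 axes [226.3 355.9] circ r 185.6
blob ellipse c 0.5315 -0.2249 axes [ 90.2 112.6] circ r 62.3
blob ellipse c 0.4441 -0.2871 axes [64.7 65.5] circ r 33.7
blob ellipse c 0.448 -0.3825 axes [ 35.6 152.7] circ r 61.6
blob ellipse c 0.3964 -0.2355 axes [102.1 271.5] circ r 137.0
```

Emit:
{"op": "carry_out", "data": {
  "series": [
    [[1, -3, 10], 0],
    [[1, -3, 20], 0],
    [[1, 0, 20], 0],
    [[0, 0, 15], 0],
    [[0, 0, 5], 0],
    [[0, 0, 0], 0],
    [[0, 0, 0], 0]
  ],
  "fingers": 77
}}

```text
clock: 11.68
position: [0.5439, -0.1919, 0.0367]
ee_rot: [0.013, -0.705, 0.709, -0.015]
contact_force: [0.3, 0.4, 0.3]
width: 0.077
```

Run:
```python
from h import *
f,c=save("wrist","w10"); washers(f,c,.02); go([.539,-.192,.008])
```

```text
blob ellipse c 0.6512 -0.1894 axes [50.7 58. ] circ r 30.3
blob ellipse c 0.5957 -0.2878 axes [59.5 61.2] circ r 30.9
blob ellipse c 0.6103 -0.1284 axes [ 17.5 197.5] circ r 81.1
blob ellipse c 0.5394 -0.1919 axes [62.4 63.4] circ r 32.0
t11.7 tcp [ 544.1 -191.9   37. ] xaxis deg -90.3 zax [ 0.04  -0.004 -0.999] F [ 0.2 -0.  -0.7] w 77.1
shift mm [-0.   6.2 28.7]
```

Emit:
{"op": "carry_out", "data": {
  "series": [
    [[0, 2.5, 5], 0],
    [[0, 2.5, 6], 0],
    [[0, 1.2, 6], 0],
    [[0, 0, 5], 0],
    [[0, 0, 4], 0],
    [[0, 0, 0], 0],
    [[0, 0, 0], 0]
  ]
}}

```text
clock: 12.32
position: [0.5402, -0.1929, 0.0113]
ee_rot: [0.014, -0.705, 0.709, -0.019]
contact_force: [1.1, 0.1, 0.0]
width: 0.077
```

Run:
```python
from h import *
go([.539,-.192,.008])
```

```text
t12.3 tcp [ 540.2 -192.9   11.3] xaxis deg -90.3 zax [ 0.046 -0.007 -0.999] F [1.1 0.1 0. ] w 77.0
shift mm [-0.9  1.3  3.2]
```

Emit:
{"op": "carry_out", "data": {
  "series": [
    [[-0.9, 1.3, 1.5], 0],
    [[0, 0, 0], 0],
    [[0, 0, 0], 0]
  ]
}}

```text
clock: 12.57
position: [0.5391, -0.1921, 0.0096]
ee_rot: [0.014, -0.705, 0.709, -0.019]
contact_force: [0.7, -0.3, 0.4]
width: 0.0768
```

Emit:
{"op": "carry_out", "data": {
  "series": [
    [[0, 0, 0], 0],
    [[0, 0, 0], 0],
    [[0, 0, 0], 0],
    [[0, 0, 0], 0],
    [[0, 0, 0], 0],
    [[0, 0, 0], 0]
  ],
  "fingers": 55
}}

```text
clock: 13.07
position: [0.5395, -0.1922, 0.0116]
ee_rot: [0.014, -0.705, 0.709, -0.02]
contact_force: [-0.3, -0.9, -1.4]
width: 0.0614
```

Emit:
{"op": "carry_out", "data": {
  "series": [
    [[0, 0, -8], 0],
    [[0, 0, -20], 0],
    [[0, 0, -30], 0],
    [[0, 0, -38], 0],
    [[0, 0, -38], 0],
    [[0, 0, -25], 0],
    [[0, 0, 0], 0],
    [[0, 0, 0], 0]
  ]
}}

```text
clock: 13.73
position: [0.53, -0.1901, 0.1779]
ee_rot: [0.013, -0.705, 0.709, -0.017]
contact_force: [-0.5, 0.3, -2.1]
width: 0.0615
```

Run:
```python
from h import *
go([.4757,.0205,.14])
```

```text
t13.7 tcp [ 530.  -190.1  177.9] xaxis deg -90.3 zax [ 0.042 -0.005 -0.999] F [-0.5  0.3 -2.1] w 61.5
shift mm [-210.5   56.9   34.4]
```

Emit:
{"op": "carry_out", "data": {
  "series": [
    [[-20, 5, 0], 0],
    [[-35, 10, 0], 0],
    [[-35, 10, 0], 0],
    [[-35, 10, 0], 0],
    [[-35, 10, 0], 0],
    [[-25, 5, 0], 0],
    [[-10, 2, 10], 0],
    [[0, 0, 10], 0],
    [[0, 0, 0], 0],
    [[0, 0, 0], 0]
  ]
}}

```text
clock: 14.57
position: [0.4696, 0.0133, 0.1419]
ee_rot: [0.007, -0.704, 0.71, -0.009]
contact_force: [0.7, -0.7, 0.1]
width: 0.0612
```

```bash
cat >> h.py <<'E'
def sil(c,P,crop=(180,170,3.75)): q=(w2px(c,P)-crop[:2])*crop[2]; return np.r_[q.min(0),q.max(0)].round(0)
E
python3 - <<'E'
from h import *
go([.4755,.0205,.13]); f,c=save("wrist","w11")
E
```

```text
t14.6 tcp [469.6  13.3 141.9] xaxis deg -90.5 zax [ 0.023 -0.003 -1.   ] F [ 0.7 -0.7  0.1] w 61.2
shift mm [-7.3 -5.5 12. ]
```

Emit:
{"op": "carry_out", "data": {
  "series": [
    [[-3.5, -2.5, 2], 0],
    [[-3.5, -2.5, 3], 0],
    [[0, 0, 3], 0],
    [[0, 0, 0], 0],
    [[0, 0, 0], 0]
  ]
}}

```text
clock: 15.03
position: [0.4769, 0.0186, 0.1334]
ee_rot: [0.007, -0.703, 0.711, -0.01]
contact_force: [-0.5, -0.3, -0.9]
width: 0.0617
```

Run:
```python
from h import *
go([.4755,.0205,.11]); f,c=save("wrist","w12"); cv2.imwrite("pics/w12b.png",cv2.resize(f[170:330,180:340],(600,600),interpolation=cv2.INTER_CUBIC))
t=manip.get_state()["position"]; a=np.linspace(0,6.284,73); cir=lambda x,y,z,r:np.c_[x+r*np.cos(a),y+r*np.sin(a),0*a+z]
U=np.random.default_rng(0).normal(size=(5000,3)); U/=np.linalg.norm(U,axis=1)[:,None]
print("ball .4737",sil(c,U*.014+[.4737,.0205,.089]))
for dz in(-.004,-.001,.002):
  for dx in(-.003,0): print(dz,dx,"rimtop",sil(c,cir(t[0]+dx,t[1],t[2]+dz+.012,.032)),"rim inner",sil(c,cir(t[0]+dx,t[1],t[2]+dz+.012,.027)),"crownhole",sil(c,cir(t[0]+dx,t[1],t[2]+dz,.017)))
```

```text
t15.0 tcp [476.9  18.6 133.4] xaxis deg -90.7 zax [ 0.024 -0.003 -1.   ] F [-0.5 -0.3 -0.9] w 61.7
shift mm [-1.9  2.  23.4]
ball .4737 [217. 123. 364. 271.]
-0.004 -0.003 rimtop [ 78. 110. 527. 517.] rim inner [113. 145. 492. 489.] crownhole [191. 185. 413. 388.]
-0.004 0 rimtop [ 76.  88. 528. 500.] rim inner [111. 124. 493. 472.] crownhole [190. 165. 413. 371.]
-0.001 -0.003 rimtop [ 73. 116. 532. 530.] rim inner [109. 152. 496. 501.] crownhole [189. 192. 415. 398.]
-0.001 0 rimtop [ 72.  94. 533. 513.] rim inner [108. 130. 497. 484.] crownhole [188. 172. 416. 381.]
0.002 -0.003 rimtop [ 69. 122. 536. 543.] rim inner [105. 159. 500. 514.] crownhole [187. 199. 417. 408.]
0.002 0 rimtop [ 67. 100. 538. 526.] rim inner [104. 137. 501. 497.] crownhole [186. 179. 418. 391.]
```

View pics/w12b.png

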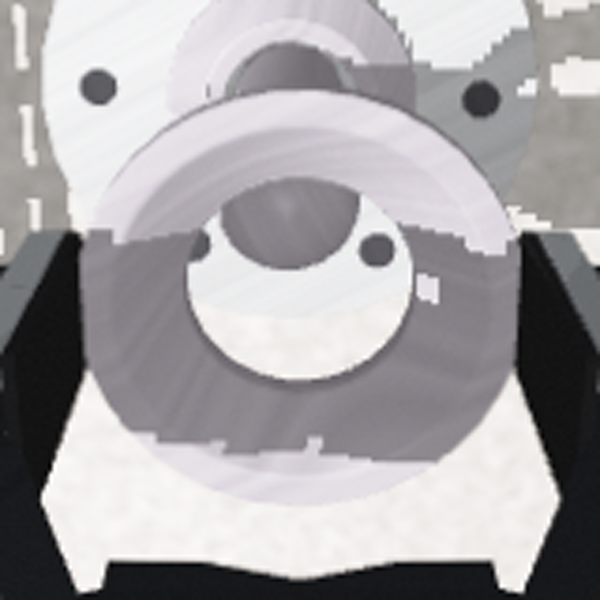

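Emit:
{"op": "carry_out", "data": {
  "series": [
    [[-1.9, 2.2, 2], 0],
    [[0, 0, 5], 0],
    [[0, 0.3, 8], 0],
    [[0, 0.2, 7], 0],
    [[0, 0, 0], 0],
    [[0, 0, 0], 0]
  ]
}}

```text
clock: 15.58
position: [0.4742, 0.0202, 0.1092]
ee_rot: [0.007, -0.702, 0.712, -0.01]
contact_force: [0.1, -0.5, -1.3]
width: 0.0614
```

Run:
```python
from h import *
go([.4747,.0205,.080])
```

```text
t15.6 tcp [474.2  20.2 109.2] xaxis deg -90.8 zax [ 0.024 -0.004 -1.   ] F [ 0.1 -0.5 -1.3] w 61.4
shift mm [-0.4  0.2 29.2]
```

Emit:
{"op": "carry_out", "data": {
  "series": [
    [[-0.3, 0, 5], 0],
    [[0, 0.2, 7], 0],
    [[0, 0.2, 7], 0],
    [[0, 0.2, 7], 0],
    [[0, 0, 0], 0]
  ]
}}

```text
clock: 16.0
position: [0.4743, 0.0204, 0.0805]
ee_rot: [0.007, -0.702, 0.712, -0.01]
contact_force: [0.6, -0.3, -0.0]
width: 0.0614
```

Emit:
{"op": "carry_out", "data": {
  "series": [
    [[0, 0.2, 7], 0],
    [[0, 0.2, 7], 0],
    [[0, 0.2, 7], 0],
    [[0, 0.2, 6], 0],
    [[0, 0, 4], 0],
    [[0, 0, 0], 0],
    [[0, 0, 0], 0]
  ]
}}

```text
clock: 16.58
position: [0.4739, 0.0203, 0.0452]
ee_rot: [0.007, -0.702, 0.712, -0.009]
contact_force: [-0.4, 0.2, -0.7]
width: 0.0616
```

Run:
```python
from h import *
go([.4747,.0205,.042])
```

```text
t16.6 tcp [473.9  20.3  45.2] xaxis deg -90.8 zax [ 0.022 -0.004 -1.   ] F [-0.4  0.2 -0.7] w 61.6
shift mm [-0.2 -0.7  3.2]
```

Emit:
{"op": "carry_out", "data": {
  "series": [
    [[0, 0, 0], 0],
    [[0, 0, 0], 0],
    [[0, 0, 0], 0],
    [[0, 0, 0], 0]
  ],
  "fingers": 80
}}

```text
clock: 16.92
position: [0.475, 0.0202, 0.0461]
ee_rot: [0.007, -0.702, 0.712, -0.01]
contact_force: [-0.8, -0.3, 0.7]
width: 0.0796
```

Emit:
{"op": "carry_out", "data": {
  "series": [
    [[0, 0, -10], 0],
    [[0, 0, -25], 0],
    [[0, 0, -35], 0],
    [[0, 0, -35], 0],
    [[0, 0, -15], 0],
    [[0, 0, 0], 0]
  ]
}}

```text
clock: 17.42
position: [0.4712, 0.0207, 0.1712]
ee_rot: [0.007, -0.702, 0.712, -0.009]
contact_force: [0.2, 0.4, -0.4]
width: 0.0803
```

Emit:
{"op": "carry_out", "data": {
  "series": [
    [[15, -13, 0], 0],
    [[28, -25, 0], 0],
    [[28, -25, 0], 0],
    [[28, -25, 0], 0],
    [[28, -25, 0], 0],
    [[28, -25, 0], 0],
    [[25, -20, 0], 0],
    [[12, -10, 10], 0],
    [[4, 0, 15], 0],
    [[0, 0, 5], 0]
  ]
}}

```text
clock: 18.25
position: [0.6418, -0.186, 0.1361]
ee_rot: [0.007, -0.703, 0.711, -0.008]
contact_force: [0.5, 0.6, 0.4]
width: 0.0797
```

Emit:
{"op": "carry_out", "data": {
  "series": [
    [[0, 0, 0], 0],
    [[0, 0, 0], 0]
  ],
  "fingers": 77
}}

```text
clock: 18.42
position: [0.6398, -0.1854, 0.1319]
ee_rot: [0.006, -0.703, 0.711, -0.005]
contact_force: [0.9, -0.7, 0.6]
width: 0.077
```

Run:
```python
from h import *
f,c=save("wrist","w13"); washers(f,c,.012,(.55,.72,-.34,-.13)); go([.6545,-.189,.03])
f,c=save("top","top13"); washers(f,c)
```

```text
blob ellipse c 0.6567 -0.1891 axes [62.7 62.9] circ r 31.9
blob ellipse c 0.754 -0.0812 axes [130.9 178.5] circ r 118.5
t18.5 tcp [ 639.7 -185.1  132.1] xaxis deg -90.7 zax [ 0.015  0.001 -1.   ] F [ 0.2 -0.4 -0.3] w 77.2
shift mm [  3.9 -13.4 102.3]
blob ellipse c 0.6916 -0.2525 axes [ 60.7 125.2] circ r 68.7
blob ellipse c 0.6402 -0.392 axes [ 35.7 166.6] circ r 67.8
blob ellipse c 0.7204 -0.1216 axes [ 88.6 112.2] circ r 117.7
blob ellipse c 0.4934 -0.2487 axes [270.5 312.6] circ r 178.8
```

Emit:
{"op": "carry_out", "data": {
  "series": [
    [[1.5, -5, 8], 0],
    [[1.5, -6, 15], 0],
    [[1, -5, 18], 0],
    [[0, 0, 18], 0],
    [[0, 0.5, 15], 0],
    [[0, 0, 8], 0],
    [[0, 0, 4], 0],
    [[0, 0, 0], 0],
    [[0, 0, 0], 0]
  ]
}}

```text
clock: 19.27
position: [0.6625, -0.1862, 0.0443]
ee_rot: [0.008, -0.705, 0.709, -0.01]
contact_force: [0.6, -0.5, 0.1]
width: 0.0771
```

Run:
```python
from h import *
f,c=save("wrist","w14"); washers(f,c,.012,(.60,.72,-.25,-.13)); go([.656,-.189,.004])
```

```text
blob ellipse c 0.6568 -0.1891 axes [62.6 63.4] circ r 32.1
t19.3 tcp [ 662.6 -186.3   44.6] xaxis deg -90.4 zax [ 0.026 -0.002 -1.   ] F [-0.6  0.6 -0.3] w 77.0
shift mm [ 2.7  7.7 40.4]
```

Emit:
{"op": "carry_out", "data": {
  "series": [
    [[1.3, 3.5, 5], 0],
    [[1.2, 3.5, 7], 0],
    [[0, 0.6, 7], 0],
    [[0, 0.2, 7], 0],
    [[0, 0, 6], 0],
    [[0, 0, 3], 0],
    [[0, 0, 0], 0],
    [[0, 0, 0], 0]
  ]
}}

```text
clock: 19.98
position: [0.6564, -0.19, 0.0086]
ee_rot: [0.01, -0.705, 0.709, -0.012]
contact_force: [-0.3, -0.3, 0.0]
width: 0.077
```

Run:
```python
from h import *
go([.6563,-.189,.004])
```

```text
t20.0 tcp [ 656.4 -190.     8.6] xaxis deg -90.4 zax [ 0.031 -0.004 -1.   ] F [-0.3 -0.3  0. ] w 77.0
shift mm [-1.   0.2  4.6]
```

Emit:
{"op": "carry_out", "data": {
  "series": [
    [[-1, 0, 3], 0],
    [[0, 0, 2.5], 0],
    [[0, 0, 0], 0]
  ]
}}

```text
clock: 20.23
position: [0.6571, -0.1891, 0.0029]
ee_rot: [0.01, -0.705, 0.709, -0.013]
contact_force: [-0.3, 0.3, 0.5]
width: 0.0772
```

Emit:
{"op": "carry_out", "data": {
  "series": [
    [[0, 0, 0], 0],
    [[0, 0, 0], 0],
    [[0, 0, 0], 0],
    [[0, 0, 0], 0],
    [[0, 0, 0], 0],
    [[0, 0, 0], 0]
  ],
  "fingers": 55
}}

```text
clock: 20.73
position: [0.6577, -0.189, 0.0041]
ee_rot: [0.01, -0.705, 0.709, -0.013]
contact_force: [0.5, -0.6, -0.5]
width: 0.0598
```

Emit:
{"op": "carry_out", "data": {
  "series": [
    [[0, 0, -8], 0],
    [[0, 0, -20], 0],
    [[0, 0, -30], 0],
    [[0, 0, -38], 0],
    [[0, 0, -38], 0],
    [[0, 0, -25], 0],
    [[0, 0, 0], 0],
    [[0, 0, 0], 0]
  ]
}}

```text
clock: 21.4
position: [0.6503, -0.1877, 0.1702]
ee_rot: [0.009, -0.705, 0.709, -0.01]
contact_force: [-1.3, -0.6, -1.4]
width: 0.0595
```

Run:
```python
from h import *
go([.4757,.0205,.14])
```

```text
t21.4 tcp [ 650.3 -187.7  170.2] xaxis deg -90.4 zax [ 0.027 -0.002 -1.   ] F [-1.3 -0.6 -1.4] w 59.5
shift mm [-207.1  176.8   24.9]
```

Emit:
{"op": "carry_out", "data": {
  "series": [
    [[-15, 13, 0], 0],
    [[-28, 25, 0], 0],
    [[-28, 25, 0], 0],
    [[-28, 25, 0], 0],
    [[-28, 25, 0], 0],
    [[-28, 25, 0], 0],
    [[-22, 18, 0], 0],
    [[-12, 8, 5], 0],
    [[-4, 0, 5], 0],
    [[0, 0, 0], 0]
  ]
}}

```text
clock: 22.23
position: [0.472, 0.0133, 0.1413]
ee_rot: [0.003, -0.703, 0.711, -0.003]
contact_force: [1.1, -0.0, -0.6]
width: 0.0601
```

Emit:
{"op": "carry_out", "data": {
  "series": [
    [[0, 0, 0], 0],
    [[0, 0, 0], 0]
  ]
}}

```text
clock: 22.4
position: [0.4724, 0.0125, 0.14]
ee_rot: [0.002, -0.704, 0.711, -0.003]
contact_force: [0.5, 1.0, -1.2]
width: 0.0598
```

Run:
```python
from h import *
go([.4752,.0205,.125])
```

```text
t22.4 tcp [472.4  12.5 140. ] xaxis deg -90.6 zax [ 0.007 -0.001 -1.   ] F [ 0.5  1.  -1.2] w 59.8
shift mm [-8.  -2.6 15. ]
```

Emit:
{"op": "carry_out", "data": {
  "series": [
    [[-3, -1, 0], 0],
    [[-3, -1, 4], 0],
    [[-1, 0, 6], 0],
    [[0, 0, 3], 0],
    [[0, 0, 0], 0],
    [[0, 0, 0], 0]
  ]
}}

```text
clock: 22.9
position: [0.4792, 0.0167, 0.1251]
ee_rot: [0.002, -0.702, 0.712, -0.004]
contact_force: [-0.1, -0.3, -0.9]
width: 0.0599
```

Run:
```python
from h import *
go([.4752,.0205,.105]); f,c=save("wrist","w15"); cv2.imwrite("pics/w15b.png",cv2.resize(f[170:330,180:340],(600,600),interpolation=cv2.INTER_CUBIC))
t=manip.get_state()["position"]; a=np.linspace(0,6.284,73); cir=lambda x,y,z,r:np.c_[x+r*np.cos(a),y+r*np.sin(a),0*a+z]
U=np.random.default_rng(0).normal(size=(5000,3)); U/=np.linalg.norm(U,axis=1)[:,None]
print("ball .4737",sil(c,U*.014+[.4737,.0205,.089]))
for dx in(-.003,0): print(dx,"rim",sil(c,cir(t[0]+dx,t[1],t[2]+.003,.032)),"holehi",sil(c,cir(t[0]+dx,t[1],t[2]+.015,.017)),"crown",sil(c,cir(t[0]+dx,t[1],t[2]+.015,.022)))
```

```text
t22.9 tcp [479.2  16.7 125.1] xaxis deg -90.8 zax [ 0.008 -0.002 -1.   ] F [-0.1 -0.3 -0.9] w 59.9
shift mm [-3.8  4.2 20.1]
ball .4737 [204. 145. 357. 299.]
-0.003 rim [ 84. 101. 520. 495.] holehi [178. 236. 428. 459.] crown [141. 201. 464. 489.]
0 rim [ 83.  80. 521. 478.] holehi [176. 215. 428. 440.] crown [139. 179. 465. 471.]
```

View pics/w15b.png

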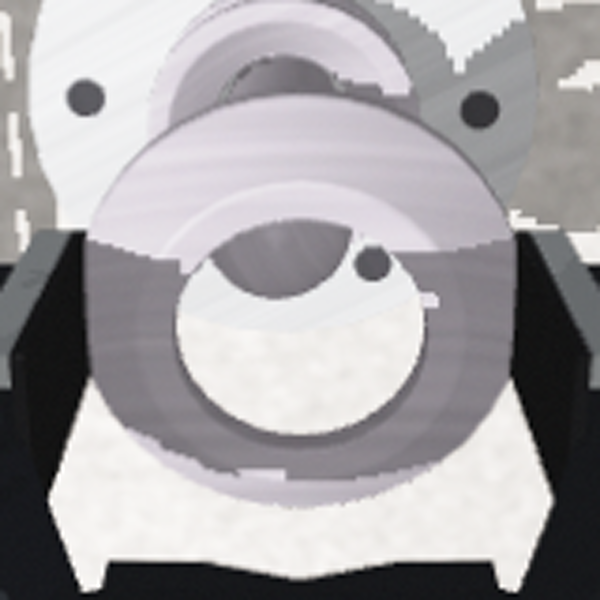

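C lies dish-up on E. The ball sits where predicted and the in-hand offset is about −1 mm.

Emit:
{"op": "carry_out", "data": {
  "series": [
    [[-2, 2.2, 0], 0],
    [[-1.8, 2.2, 3], 0],
    [[0, 0, 5], 0],
    [[0, 0, 5], 0],
    [[0, 0, 0], 0],
    [[0, 0, 0], 0]
  ]
}}

```text
clock: 23.45
position: [0.4742, 0.021, 0.1112]
ee_rot: [0.002, -0.702, 0.712, -0.004]
contact_force: [0.1, 0.7, -0.4]
width: 0.0593
```

Run:
```python
from h import *
go([.4747,.0205,.048])
```

```text
t23.4 tcp [474.2  21.  111.2] xaxis deg -90.8 zax [ 0.009 -0.002 -1.   ] F [ 0.1  0.7 -0.4] w 59.3
shift mm [ 0.3  0.1 63.2]
```

Emit:
{"op": "carry_out", "data": {
  "series": [
    [[0.3, 0, 5], 0],
    [[0, 0.1, 7], 0],
    [[0, 0.1, 7], 0],
    [[0, 0.1, 7], 0],
    [[0, 0, 0], 0]
  ]
}}

```text
clock: 23.87
position: [0.4743, 0.0205, 0.0826]
ee_rot: [0.003, -0.702, 0.712, -0.004]
contact_force: [0.4, -0.1, -0.8]
width: 0.0597
```

Emit:
{"op": "carry_out", "data": {
  "series": [
    [[0, 0.1, 6], 0],
    [[0, 0.1, 7], 0],
    [[0, 0.1, 7], 0],
    [[0, 0.1, 6], 0],
    [[0, 0, 4], 0],
    [[0, 0, 0], 0],
    [[0, 0, 0], 0]
  ]
}}

```text
clock: 24.45
position: [0.4737, 0.0204, 0.0481]
ee_rot: [0.002, -0.702, 0.712, -0.003]
contact_force: [-0.6, -0.0, -0.4]
width: 0.0595
```

Emit:
{"op": "carry_out", "data": {
  "series": [
    [[0, 0, 0], 0],
    [[0, 0, 0], 0],
    [[0, 0, 0], 0],
    [[0, 0, 0], 0]
  ],
  "fingers": 80
}}

```text
clock: 24.78
position: [0.4748, 0.0203, 0.049]
ee_rot: [0.003, -0.702, 0.712, -0.004]
contact_force: [0.8, 0.5, 0.2]
width: 0.0799
```

Emit:
{"op": "carry_out", "data": {
  "series": [
    [[0, 0, -10], 0],
    [[0, 0, -25], 0],
    [[0, 0, -35], 0],
    [[0, 0, -35], 0],
    [[0, 0, -15], 0],
    [[0, 0, 0], 0]
  ]
}}

```text
clock: 25.28
position: [0.4728, 0.0207, 0.1742]
ee_rot: [0.002, -0.702, 0.712, -0.003]
contact_force: [0.5, -0.7, 0.3]
width: 0.0796
```

Run:
```python
from h import *
go([.445,-.288,.1])
```

```text
t25.3 tcp [472.8  20.7 174.2] xaxis deg -90.8 zax [ 0.007 -0.002 -1.   ] F [ 0.5 -0.7  0.3] w 79.6
shift mm [308.9  23.8  74.6]
```

Emit:
{"op": "carry_out", "data": {
  "series": [
    [[15, 1, 0], 0],
    [[30, 3, 0], 0],
    [[38, 3, 0], 0],
    [[38, 3, 0], 0],
    [[38, 3, 0], 0],
    [[38, 3, 0], 0],
    [[38, 3, 0], 0],
    [[38, 3, 0], 0],
    [[15, 1, 10], 0],
    [[5, 0, 15], 0]
  ]
}}

```text
clock: 26.12
position: [0.4455, -0.2832, 0.1443]
ee_rot: [0.004, -0.704, 0.71, -0.006]
contact_force: [0.2, 0.2, -0.4]
width: 0.0801
```

Emit:
{"op": "carry_out", "data": {
  "series": [
    [[0, 0, 15], 0],
    [[0, 0, 10], 0],
    [[0, 0, 0], 0],
    [[0, 0, 0], 0]
  ],
  "fingers": 77
}}

```text
clock: 26.45
position: [0.4418, -0.285, 0.111]
ee_rot: [0.003, -0.702, 0.712, -0.001]
contact_force: [0.4, 0.1, 0.1]
width: 0.0774
```

Run:
```python
from h import *
f,c=save("wrist","w16"); washers(f,c,.02,(.38,.52,-.35,-.22)); go([.4455,-.288,.03])
```

```text
blob ellipse c 0.447 -0.2854 axes [62.7 63. ] circ r 32.0
t26.5 tcp [ 441.7 -284.8  111. ] xaxis deg -90.8 zax [ 0.006  0.003 -1.   ] F [-0.2 -1.2 -0.4] w 76.7
shift mm [ 3.4 -3.4 81.1]
```

Emit:
{"op": "carry_out", "data": {
  "series": [
    [[0.3, -2, 6], 0],
    [[0.3, -2, 12], 0],
    [[0, 0, 15], 0],
    [[0, 0.3, 15], 0],
    [[0, 0.3, 10], 0],
    [[0, 0, 5], 0],
    [[0, 0, 0], 0],
    [[0, 0, 0], 0]
  ]
}}

```text
clock: 27.17
position: [0.4506, -0.2855, 0.0489]
ee_rot: [0.004, -0.704, 0.71, -0.006]
contact_force: [0.2, -0.2, -0.1]
width: 0.0774
```

Run:
```python
from h import *
f,c=save("wrist","w17"); washers(f,c,.02,(.38,.52,-.35,-.22)); go([.4465,-.2854,.009])
```

```text
blob ellipse c 0.4472 -0.2853 axes [62.5 63.4] circ r 32.2
t27.2 tcp [ 450.7 -285.6   49.1] xaxis deg -90.5 zax [ 0.015 -0.004 -1.   ] F [0.1 0.  0.3] w 77.1
shift mm [-0.3  4.8 40. ]
```

Emit:
{"op": "carry_out", "data": {
  "series": [
    [[-0.2, 2, 5], 0],
    [[0, 2, 7], 0],
    [[0, 0.4, 7], 0],
    [[0, 0.2, 7], 0],
    [[0, 0.2, 6], 0],
    [[0, 0, 4], 0],
    [[0, 0, 0], 0],
    [[0, 0, 0], 0]
  ]
}}

```text
clock: 27.88
position: [0.4471, -0.2865, 0.0111]
ee_rot: [0.004, -0.704, 0.71, -0.009]
contact_force: [-0.4, 0.2, -0.7]
width: 0.0768
```

Run:
```python
from h import *
go([.447,-.2854,.009])
```

```text
t27.9 tcp [ 447.1 -286.5   11.1] xaxis deg -90.5 zax [ 0.018 -0.006 -1.   ] F [-0.4  0.2 -0.7] w 76.8
shift mm [-1.1  0.2  2.1]
```

Emit:
{"op": "carry_out", "data": {
  "series": [
    [[-1, 0.2, 1], 0],
    [[0, 0, 0], 0],
    [[0, 0, 0], 0]
  ]
}}

```text
clock: 28.13
position: [0.4472, -0.2856, 0.01]
ee_rot: [0.004, -0.704, 0.71, -0.009]
contact_force: [1.2, -0.6, 0.0]
width: 0.0766
```

Emit:
{"op": "carry_out", "data": {
  "series": [
    [[0, 0, 0], 0],
    [[0, 0, 0], 0],
    [[0, 0, 0], 0],
    [[0, 0, 0], 0],
    [[0, 0, 0], 0],
    [[0, 0, 0], 0]
  ],
  "fingers": 55
}}

```text
clock: 28.63
position: [0.4478, -0.286, 0.0123]
ee_rot: [0.004, -0.704, 0.71, -0.01]
contact_force: [0.7, -0.0, 0.1]
width: 0.0613
```

Emit:
{"op": "carry_out", "data": {
  "series": [
    [[0, 0, -8], 0],
    [[0, 0, -20], 0],
    [[0, 0, -30], 0],
    [[0, 0, -38], 0],
    [[0, 0, -38], 0],
    [[0, 0, -25], 0],
    [[0, 0, 0], 0],
    [[0, 0, 0], 0]
  ]
}}

```text
clock: 29.3
position: [0.4429, -0.2834, 0.1792]
ee_rot: [0.004, -0.704, 0.71, -0.007]
contact_force: [-0.1, -1.1, -1.4]
width: 0.0613
```

Emit:
{"op": "carry_out", "data": {
  "series": [
    [[-15, -1, 0], 0],
    [[-30, -3, 0], 0],
    [[-38, -4, 0], 0],
    [[-38, -4, 0], 0],
    [[-38, -4, 0], 0],
    [[-38, -4, 0], 0],
    [[-38, -4, 0], 0],
    [[-38, -4, 0], 0],
    [[-15, -1, 0], 0],
    [[-5, 0, 0], 0]
  ]
}}

```text
clock: 30.13
position: [0.4645, 0.0277, 0.1637]
ee_rot: [-0.002, -0.701, 0.713, 0.006]
contact_force: [-0.4, 0.5, -1.5]
width: 0.0614
```

Emit:
{"op": "carry_out", "data": {
  "series": [
    [[0, 0, 5], 0],
    [[0, 0, 5], 0],
    [[0, 0, 0], 0],
    [[0, 0, 0], 0]
  ]
}}

```text
clock: 30.47
position: [0.4603, 0.0283, 0.1489]
ee_rot: [-0.005, -0.702, 0.712, 0.009]
contact_force: [1.6, 0.6, -0.6]
width: 0.0611
```

Run:
```python
from h import *
go([.4745,.0205,.13])
```

```text
t30.5 tcp [460.3  28.3 148.9] xaxis deg -90.9 zax [-0.02   0.005 -1.   ] F [ 1.6  0.6 -0.6] w 61.1
shift mm [  7.7 -14.7  18.5]
```

Emit:
{"op": "carry_out", "data": {
  "series": [
    [[2, -4, 3], 0],
    [[2, -4, 5], 0],
    [[2, -3, 5], 0],
    [[0, 0, 2], 0],
    [[0, 0, 0], 0],
    [[0, 0, 0], 0]
  ]
}}

```text
clock: 30.97
position: [0.4727, 0.0167, 0.1313]
ee_rot: [-0.006, -0.699, 0.715, 0.009]
contact_force: [-0.0, 0.5, 0.3]
width: 0.0616
```

Run:
```python
from h import *
go([.475,.0205,.11])
```

```text
t31.0 tcp [472.7  16.7 131.3] xaxis deg -91.3 zax [-0.021  0.004 -1.   ] F [-0.   0.5  0.3] w 61.6
shift mm [-3.8 -2.6 21.3]
```

Emit:
{"op": "carry_out", "data": {
  "series": [
    [[-2, -1.3, 2], 0],
    [[-1.6, -1, 4], 0],
    [[0, 0, 6], 0],
    [[0, -0.2, 5], 0],
    [[0, 0, 0], 0],
    [[0, 0, 0], 0]
  ]
}}

```text
clock: 31.47
position: [0.4752, 0.0211, 0.1128]
ee_rot: [-0.006, -0.699, 0.715, 0.009]
contact_force: [-0.7, -0.4, -1.3]
width: 0.0611
```

Run:
```python
from h import *
go([.475,.0205,.054])
```

```text
t31.5 tcp [475.2  21.1 112.8] xaxis deg -91.3 zax [-0.02   0.005 -1.   ] F [-0.7 -0.4 -1.3] w 61.1
shift mm [ 0.9 -1.  58.7]
```

Emit:
{"op": "carry_out", "data": {
  "series": [
    [[0.6, 0, 4], 0],
    [[0, 0, 6], 0],
    [[0, 0, 7], 0],
    [[0, 0, 7], 0],
    [[0, 0, 0], 0]
  ]
}}

```text
clock: 31.88
position: [0.4745, 0.0207, 0.0866]
ee_rot: [-0.006, -0.699, 0.715, 0.008]
contact_force: [0.4, 0.2, -0.5]
width: 0.0612
```

Emit:
{"op": "carry_out", "data": {
  "series": [
    [[0, -0.2, 6], 0],
    [[0, -0.2, 7], 0],
    [[0, -0.2, 6], 0],
    [[0, 0, 4], 0],
    [[0, 0, 0], 0],
    [[0, 0, 0], 0]
  ]
}}

```text
clock: 32.38
position: [0.4742, 0.0208, 0.06]
ee_rot: [-0.006, -0.699, 0.715, 0.009]
contact_force: [-0.5, -0.1, -0.2]
width: 0.0613
```

Run:
```python
from h import *
go([.475,.0205,.056])
```

```text
t32.4 tcp [474.2  20.8  60. ] xaxis deg -91.3 zax [-0.022  0.005 -1.   ] F [-0.5 -0.1 -0.2] w 61.3
shift mm [ 0.3 -0.9  4. ]
```

Emit:
{"op": "carry_out", "data": {
  "series": [
    [[0, 0, 0], 0],
    [[0, 0, 0], 0],
    [[0, 0, 0], 0],
    [[0, 0, 0], 0]
  ],
  "fingers": 80
}}

```text
clock: 32.72
position: [0.4752, 0.0207, 0.0608]
ee_rot: [-0.005, -0.699, 0.715, 0.008]
contact_force: [-1.2, -0.6, -0.1]
width: 0.08
```

Emit:
{"op": "carry_out", "data": {
  "series": [
    [[0, 0, -10], 0],
    [[0, 0, -25], 0],
    [[0, 0, -35], 0],
    [[0, 0, -30], 0],
    [[0, 0, -10], 0],
    [[0, 0, 0], 0]
  ]
}}

```text
clock: 33.22
position: [0.4767, 0.0203, 0.1757]
ee_rot: [-0.006, -0.699, 0.715, 0.009]
contact_force: [0.7, 0.3, -0.2]
width: 0.0801
```

Emit:
{"op": "carry_out", "data": {
  "series": [
    [[15, -6, 0], 0],
    [[30, -12, 0], 0],
    [[37, -15, 0], 0],
    [[37, -15, 0], 0],
    [[37, -15, 0], 0],
    [[37, -15, 0], 0],
    [[37, -15, 0], 0],
    [[37, -15, 0], 0],
    [[15, -6, 0], 0],
    [[5, 0, 0], 0]
  ]
}}

```text
clock: 34.05
position: [0.5858, -0.2785, 0.1638]
ee_rot: [-0.005, -0.701, 0.713, 0.012]
contact_force: [-0.3, -0.4, -0.0]
width: 0.0799
```

Emit:
{"op": "carry_out", "data": {
  "series": [
    [[0, 0, 10], 0],
    [[0, 0, 15], 0],
    [[0, 0, 10], 0],
    [[0, 0, 0], 0],
    [[0, 0, 0], 0]
  ],
  "fingers": 77
}}

```text
clock: 34.47
position: [0.5809, -0.274, 0.122]
ee_rot: [-0.006, -0.701, 0.713, 0.017]
contact_force: [-0.2, -0.2, -0.2]
width: 0.0769
```

Run:
```python
from h import *
f,c=save("wrist","w18"); washers(f,c,.012,(.53,.66,-.35,-.22)); go([.5945,-.291,.05])
f,c=save("top","top18"); washers(f,c)
```

```text
blob ellipse c 0.5665 -0.2573 axes [62.9 63.4] circ r 32.2
t34.5 tcp [ 580.8 -273.7  122. ] xaxis deg -90.9 zax [-0.032  0.016 -0.999] F [ 0.4  1.  -0.4] w 77.2
shift mm [ 18.2 -16.3  71.2]
blob ellipse c 0.5632 -0.2567 axes [63.8 64.3] circ r 33.4
blob ellipse c 0.619 -0.2503 axes [229.5 318.1] circ r 182.8
blob ellipse c 0.4542 -0.3461 axes [163.7 259.4] circ r 134.2
```

B was knocked aside: it is now at (0.5665,−0.2573), confirmed by both cameras. I go there.

Emit:
{"op": "carry_out", "data": {
  "series": [
    [[-6, 5, 3], 0],
    [[-6, 6, 8], 0],
    [[-3, 3, 12], 0],
    [[0, 0, 14], 0],
    [[0, 0, 14], 0],
    [[0, 0, 8], 0],
    [[0, 0, 3], 0],
    [[0, 0, 0], 0],
    [[0, 0, 0], 0]
  ]
}}

```text
clock: 35.32
position: [0.567, -0.2532, 0.0666]
ee_rot: [-0.004, -0.703, 0.711, 0.01]
contact_force: [0.3, -1.0, -0.1]
width: 0.0769
```

Run:
```python
from h import *
f,c=save("wrist","w19"); washers(f,c,.012,(.50,.66,-.35,-.20)); go([.5665,-.2573,.004])
```

```text
blob ellipse c 0.5665 -0.2571 axes [62.7 63.3] circ r 32.2
t35.4 tcp [ 567.1 -253.3   66.7] xaxis deg -90.7 zax [-0.019  0.01  -1.   ] F [-0.1  0.7  0.8] w 77.1
shift mm [ 4.6 -0.6 62.7]
```

Emit:
{"op": "carry_out", "data": {
  "series": [
    [[2, 0, 5], 0],
    [[2, 0, 9], 0],
    [[0, 0, 10], 0],
    [[0, 0, 10], 0],
    [[0, 0, 9], 0],
    [[0, 0, 7], 0],
    [[0, 0, 5], 0],
    [[0, 0, 0], 0],
    [[0, 0, 0], 0]
  ]
}}

```text
clock: 36.12
position: [0.5667, -0.2581, 0.0063]
ee_rot: [-0.003, -0.703, 0.712, 0.01]
contact_force: [-0.4, -0.0, -0.6]
width: 0.0769
```

Run:
```python
from h import *
go([.5665,-.2573,.003])
```

```text
t36.1 tcp [ 566.7 -258.1    6.3] xaxis deg -90.7 zax [-0.018  0.009 -1.   ] F [-0.4 -0.  -0.6] w 76.9
shift mm [-0.8  0.1  3.3]
```

Emit:
{"op": "carry_out", "data": {
  "series": [
    [[-0.8, 0, 2], 0],
    [[0, 0, 1], 0],
    [[0, 0, 0], 0]
  ]
}}

```text
clock: 36.37
position: [0.567, -0.2573, 0.0033]
ee_rot: [-0.003, -0.703, 0.712, 0.009]
contact_force: [-0.1, 0.0, -0.4]
width: 0.0768
```

Emit:
{"op": "carry_out", "data": {
  "series": [
    [[0, 0, 0], 0],
    [[0, 0, 0], 0],
    [[0, 0, 0], 0],
    [[0, 0, 0], 0],
    [[0, 0, 0], 0],
    [[0, 0, 0], 0]
  ],
  "fingers": 55
}}

```text
clock: 36.87
position: [0.568, -0.2578, 0.0058]
ee_rot: [-0.003, -0.703, 0.711, 0.007]
contact_force: [0.0, 0.5, 0.8]
width: 0.0597
```

Emit:
{"op": "carry_out", "data": {
  "series": [
    [[0, 0, -8], 0],
    [[0, 0, -20], 0],
    [[0, 0, -30], 0],
    [[0, 0, -38], 0],
    [[0, 0, -38], 0],
    [[0, 0, -25], 0],
    [[0, 0, 0], 0],
    [[0, 0, 0], 0]
  ]
}}

```text
clock: 37.53
position: [0.5689, -0.258, 0.1723]
ee_rot: [-0.003, -0.703, 0.711, 0.01]
contact_force: [0.2, 0.6, -1.0]
width: 0.0603
```

Emit:
{"op": "carry_out", "data": {
  "series": [
    [[-15, 5, 0], 0],
    [[-30, 9, 0], 0],
    [[-33, 11, 0], 0],
    [[-33, 11, 0], 0],
    [[-33, 11, 0], 0],
    [[-33, 11, 0], 0],
    [[-33, 11, 0], 0],
    [[-33, 11, 0], 0],
    [[-15, 3, 0], 0],
    [[-3, 0, 0], 0]
  ]
}}

```text
clock: 38.37
position: [0.469, 0.0221, 0.1611]
ee_rot: [-0.011, -0.7, 0.713, 0.026]
contact_force: [0.3, -0.6, -1.2]
width: 0.06
```

Emit:
{"op": "carry_out", "data": {
  "series": [
    [[0, 0, 5], 0],
    [[0, 0, 5], 0],
    [[0, 0, 0], 0],
    [[0, 0, 0], 0]
  ]
}}

```text
clock: 38.7
position: [0.465, 0.0225, 0.1468]
ee_rot: [-0.014, -0.701, 0.713, 0.028]
contact_force: [-0.0, -0.9, 0.2]
width: 0.0601
```

Run:
```python
from h import *
go([.475,.0205,.13])
```

```text
t38.7 tcp [465.   22.5 146.8] xaxis deg -91.0 zax [-0.059  0.021 -0.998] F [-0.  -0.9  0.2] w 60.1
shift mm [  2.2 -11.   16.1]
```

Emit:
{"op": "carry_out", "data": {
  "series": [
    [[0, -3, 3], 0],
    [[1, -4, 4], 0],
    [[1, -2, 5], 0],
    [[0, 0, 3], 0],
    [[0, 0, 0], 0],
    [[0, 0, 0], 0]
  ]
}}

```text
clock: 39.2
position: [0.476, 0.0164, 0.1284]
ee_rot: [-0.014, -0.699, 0.715, 0.028]
contact_force: [0.0, -0.3, -1.5]
width: 0.0598
```

Run:
```python
from h import *
go([.4757,.0205,.11]); f,c=save("wrist","w20"); cv2.imwrite("pics/w20b.png",cv2.resize(f[170:330,180:340],(600,600),interpolation=cv2.INTER_CUBIC))
s=manip.get_state();t=s["position"];q=s["ee_rot"];m=R.from_quat([q[1],q[2],q[3],q[0]]).as_matrix()
a=np.linspace(0,6.284,73)
def cir(dx,dz,r): return t+(m@np.c_[r*np.cos(a),-dx+r*np.sin(a),0*a-dz].T).T
U=np.random.default_rng(0).normal(size=(5000,3)); U/=np.linalg.norm(U,axis=1)[:,None]
print("ball .4737",sil(c,U*.014+[.4737,.0205,.089]))
for dx in(-.003,0): print(dx,"rim",sil(c,cir(dx,.003,.032)),"holehi",sil(c,cir(dx,.015,.017)),"crown",sil(c,cir(dx,.015,.022)))
```

```text
t39.2 tcp [476.   16.4 128.4] xaxis deg -91.3 zax [-0.059  0.02  -0.998] F [ 0.  -0.3 -1.5] w 59.8
shift mm [-3.7 -0.7 18.5]
ball .4737 [207. 109. 359. 262.]
-0.003 rim [ 84. 101. 519. 494.] holehi [177. 237. 427. 459.] crown [140. 202. 463. 488.]
0 rim [ 83.  81. 521. 477.] holehi [176. 216. 428. 440.] crown [139. 180. 464. 471.]
```

View pics/w20b.png

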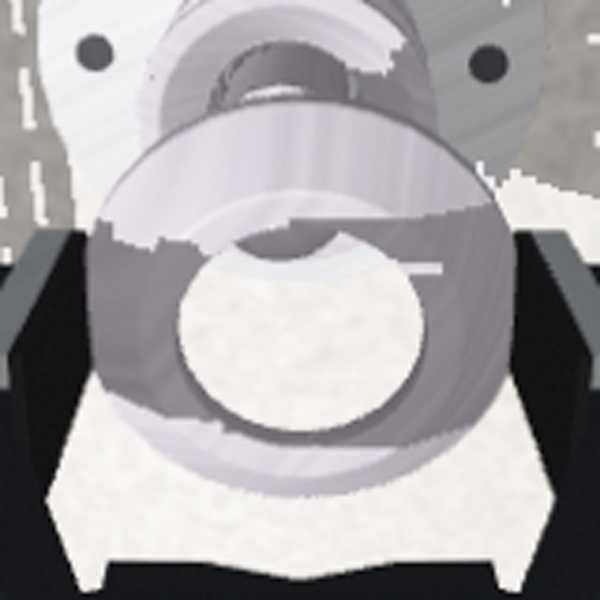

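Emit:
{"op": "carry_out", "data": {
  "series": [
    [[-2, -0.5, 2], 0],
    [[-1.4, -0.5, 4], 0],
    [[0, -0.4, 6], 0],
    [[0, -0.4, 5], 0],
    [[0, 0, 0], 0],
    [[0, 0, 0], 0]
  ]
}}

```text
clock: 39.75
position: [0.4768, 0.021, 0.1101]
ee_rot: [-0.014, -0.699, 0.714, 0.028]
contact_force: [-0.7, 0.8, 0.3]
width: 0.06
```

Run:
```python
from h import *
go([.4757,.0205,.064])
```

```text
t39.8 tcp [476.8  21.  110.1] xaxis deg -91.3 zax [-0.059  0.02  -0.998] F [-0.7  0.8  0.3] w 60.0
shift mm [ 1.4 -1.7 46.1]
```

Emit:
{"op": "carry_out", "data": {
  "series": [
    [[0.5, 0.6, 4], 0],
    [[0.2, -0.2, 6], 0],
    [[0.1, -0.4, 7], 0],
    [[0.1, -0.4, 6], 0],
    [[0, 0, 0], 0],
    [[0, 0, 0], 0]
  ]
}}

```text
clock: 40.25
position: [0.4754, 0.0206, 0.0844]
ee_rot: [-0.014, -0.699, 0.714, 0.028]
contact_force: [0.1, -0.3, -0.7]
width: 0.0597
```

Emit:
{"op": "carry_out", "data": {
  "series": [
    [[0.1, -0.3, 6], 0],
    [[0.1, -0.3, 6], 0],
    [[0.1, -0.3, 5], 0],
    [[0, 0, 0], 0],
    [[0, 0, 0], 0]
  ]
}}

```text
clock: 40.67
position: [0.4755, 0.0205, 0.0655]
ee_rot: [-0.014, -0.699, 0.715, 0.028]
contact_force: [-0.2, -0.5, -0.5]
width: 0.0603
```

Run:
```python
from h import *
go([.4757,.0205,.063])
```

```text
t40.7 tcp [475.5  20.5  65.5] xaxis deg -91.3 zax [-0.059  0.02  -0.998] F [-0.2 -0.5 -0.5] w 60.3
shift mm [ 0.  -0.4  2.5]
```

Emit:
{"op": "carry_out", "data": {
  "series": [
    [[0, -0.2, 2], 0],
    [[0, 0, 0], 0],
    [[0, 0, 0], 0]
  ]
}}

```text
clock: 40.92
position: [0.4757, 0.0205, 0.0633]
ee_rot: [-0.014, -0.699, 0.714, 0.028]
contact_force: [0.0, 0.1, -1.3]
width: 0.0599
```

Emit:
{"op": "carry_out", "data": {
  "series": [
    [[0, 0, 0], 0],
    [[0, 0, 0], 0],
    [[0, 0, 0], 0],
    [[0, 0, 0], 0]
  ],
  "fingers": 80
}}

```text
clock: 41.25
position: [0.4765, 0.0205, 0.0641]
ee_rot: [-0.013, -0.699, 0.714, 0.027]
contact_force: [0.7, 0.2, -0.2]
width: 0.0799
```

Emit:
{"op": "carry_out", "data": {
  "series": [
    [[0, 0, -10], 0],
    [[0, 0, -25], 0],
    [[0, 0, -35], 0],
    [[0, 0, -35], 0],
    [[0, 0, -35], 0],
    [[0, 0, -35], 0],
    [[0, 0, -20], 0],
    [[0, 0, 0], 0]
  ]
}}

```text
clock: 41.92
position: [0.4861, 0.0166, 0.2668]
ee_rot: [-0.015, -0.699, 0.714, 0.029]
contact_force: [0.6, -1.0, 0.0]
width: 0.0805
```

Emit:
{"op": "carry_out", "data": {
  "series": [
    [[-15, -5, 0], 0],
    [[-30, -8, 0], 0],
    [[-38, -8, 0], 0],
    [[-38, -8, 0], 0],
    [[-38, -8, 0], 0],
    [[-38, -8, 0], 0],
    [[-20, -8, 0], 0],
    [[-5, -3, 0], 0],
    [[0, 0, 0], 0],
    [[0, 0, 0], 0]
  ]
}}

```text
clock: 42.75
position: [0.5471, 0.2444, 0.2601]
ee_rot: [-0.019, -0.697, 0.716, 0.029]
contact_force: [-0.1, -0.7, -0.4]
width: 0.0796
```

Run:
```python
from h import *
st(); f,c=save("wrist","w21"); print(w2px(c,[.62,.258,.13])); cv2.imwrite("pics/w21b.png",cv2.resize(f,(800,600)))
```

```text
t42.8 tcp [547.1 244.4 260.1] xaxis deg -91.5 zax [-0.068  0.015 -0.998] F [-0.1 -0.7 -0.4] w 79.6
[[244.83080511 101.51824057]]
```

View pics/w21b.png

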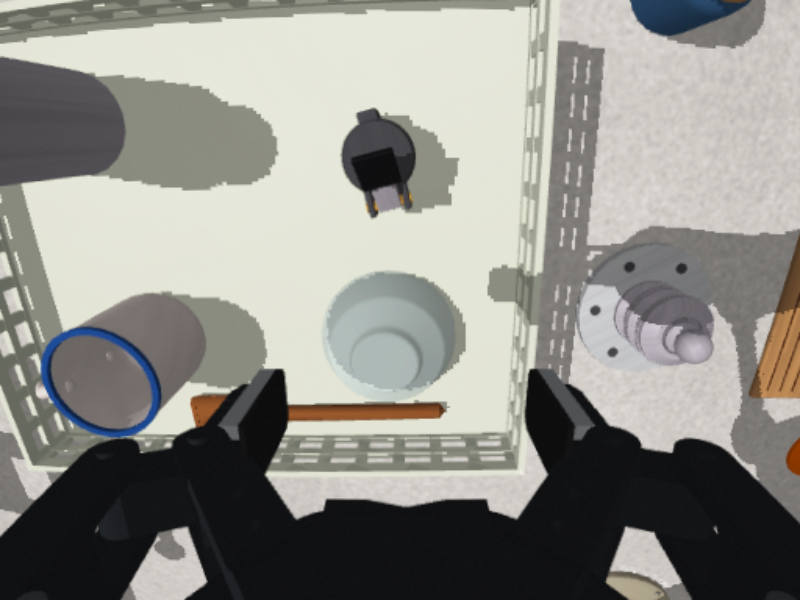

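The pile shows five alternating washers. Head: housing centre about (378,155), hinge at (388,204), jaw guide at (370,115). I compute its pose.

```bash
python3 - <<'E'
from h import *
f,c=load("w21"); k=.64
W=lambda u,v,z:px2w(c,u*k,v*k,z)
h1,h2=W(374,214,.135),W(408,206,.135); d=h1-h2; print("legs",h1,h2,"yaw",np.degrees(np.arctan2(d[1],d[0]))-90)
p1,p2=W(351,157,.163),W(394,147,.163); d=p1-p2; print("pad edge yaw",np.degrees(np.arctan2(d[1],d[0]))-90,(p1+p2)/2)
print("guide z.10/.12",W(369,112,.10),W(369,112,.12)); print("pad centre",W(378,171,.159))
print("housing L,R mid z .132",W(342,155,.132),W(415,155,.132),"top",W(378,118,.132))
E
python3 - <<'E'
import cv2
f=cv2.imread("pics/w21.png"); cv2.imwrite("pics/w21c.png",cv2.resize(f[60:145,205:285],(564,600),interpolation=cv2.INTER_CUBIC))
E
```

```text
legs [0.58864854 0.26415222 0.135     ] [0.59281873 0.24381982 0.135     ] yaw 11.590678967106868
pad edge yaw 10.760007134934298 [0.62433721 0.26091152 0.163     ]
guide z.10/.12 [0.64782008 0.26725593 0.1       ] [0.64645378 0.26547871 0.12      ]
pad centre [0.61463529 0.2587962  0.159     ]
housing L,R mid z .132 [0.62281844 0.28127741 0.132     ] [0.62154618 0.23905227 0.132     ] top [0.64228084 0.25948876 0.132     ]
```

View pics/w21c.png

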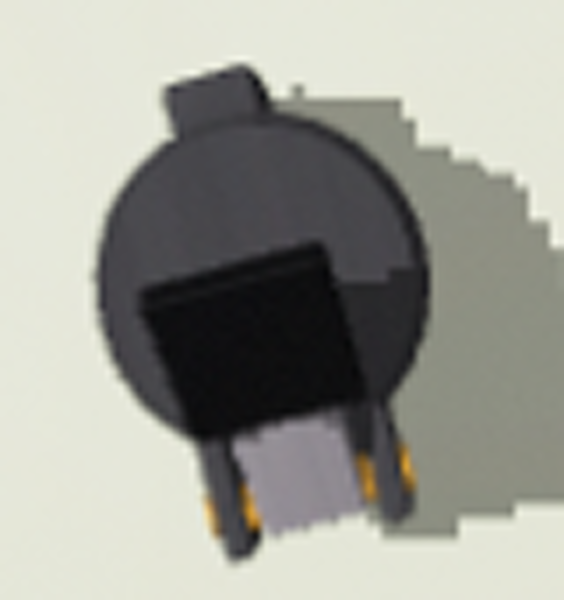

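Head: yaw about 12°, centre about (0.623, 0.260). I turn the tool and hover above it.

Emit:
{"op": "carry_out", "data": {
  "series": [
    [[0, 0, 0], -6.8],
    [[0, 0, 0], -6.8],
    [[0, -8, 0], 0],
    [[0, -18, 0], 0],
    [[0, -20, 0], 0],
    [[0, -16, 0], 0],
    [[0, -4, 0], 0],
    [[0, 0, 0], 0],
    [[0, 0, 0], 0]
  ]
}}

```text
clock: 43.55
position: [0.6126, 0.2443, 0.2562]
ee_rot: [0.018, 0.77, -0.637, -0.03]
contact_force: [0.3, -0.7, -0.6]
width: 0.0801
```

Run:
```python
from h import *
f,c=load("w21"); print("centre",px2w(c,205+263/7.05,60+280/7.06,.132))
go([.623,.260,.20]); f,c=save("wrist","w22")
```

```text
centre [0.62174165 0.26008398 0.132     ]
t43.5 tcp [612.6 244.3 256.2] xaxis deg -79.2 zax [-0.07   0.01  -0.997] F [ 0.3 -0.7 -0.6] w 80.1
shift mm [-12.2 -16.9  55.5]
```

Emit:
{"op": "carry_out", "data": {
  "series": [
    [[-6, -8, 25], 0],
    [[-6, -7, 25], 0],
    [[0, 0, 0], 0],
    [[0, 0, 0], 0]
  ]
}}

```text
clock: 43.93
position: [0.6195, 0.258, 0.2081]
ee_rot: [0.018, 0.769, -0.638, -0.029]
contact_force: [-0.4, 0.5, 0.3]
width: 0.0801
```

Emit:
{"op": "carry_out", "data": {
  "series": [
    [[0, 0, -5], 0],
    [[0, 0, -6], 0],
    [[0, 0, -6], 0],
    [[0, 0, -6], 0],
    [[0, 0, -6], 0],
    [[0, 0, -6], 0],
    [[0, 0, -6], 0],
    [[0, 0, -6], 0],
    [[0, 0, -6], 0],
    [[0, 0, 0], 0]
  ]
}}

```text
clock: 44.77
position: [0.6237, 0.2564, 0.2763]
ee_rot: [0.013, 0.769, -0.638, -0.026]
contact_force: [1.0, 0.5, 0.4]
width: 0.0798
```

Run:
```python
from h import *
go([.622,.260,.20]); print(manip.get_state()["qpos"])
```

```text
t44.8 tcp [623.7 256.4 276.3] xaxis deg -79.4 zax [-0.056  0.013 -0.998] F [1.  0.5 0.4] w 79.8
shift mm [-2.1 -3.  76.4]
[0.27207305 0.43931122 1.14590765 0.02743488 1.60665499 1.6580271 ]
```

Emit:
{"op": "carry_out", "data": {
  "series": [
    [[-1, -1, 35], 0],
    [[-1, -1, 35], 0],
    [[0, 0, 0], 0],
    [[0, 0, 0], 0],
    [[0, 0, 0], 0]
  ]
}}

```text
clock: 45.18
position: [0.6231, 0.2601, 0.208]
ee_rot: [0.011, 0.769, -0.638, -0.024]
contact_force: [-0.3, -0.2, 0.8]
width: 0.0799
```

Run:
```python
from h import *
go([.622,.260,.15])
```

```text
t45.2 tcp [623.1 260.1 208. ] xaxis deg -79.4 zax [-0.051  0.014 -0.999] F [-0.3 -0.2  0.8] w 79.9
shift mm [ 1.2 -1.7 58. ]
```

Emit:
{"op": "carry_out", "data": {
  "series": [
    [[0, 0, -5], 0],
    [[0, 0, -6], 0],
    [[0, 0, -6], 0],
    [[0, 0, -6], 0],
    [[0, 0, -6], 0],
    [[0, 0, -6], 0],
    [[0, 0, -6], 0],
    [[0, 0, -6], 0],
    [[0, 0, -6], 0],
    [[0, 0, 0], 0]
  ]
}}

```text
clock: 46.02
position: [0.6298, 0.2599, 0.2766]
ee_rot: [0.004, 0.769, -0.639, -0.02]
contact_force: [0.9, -0.8, 0.5]
width: 0.0799
```

Run:
```python
from h import *
go([.622,.260,.15])
```

```text
t46.0 tcp [629.8 259.9 276.6] xaxis deg -79.4 zax [-0.035  0.018 -0.999] F [ 0.9 -0.8  0.5] w 79.9
shift mm [  1.6   3.6 126.8]
```

The down-fast, up-slow cycle levels the tool. I do one more, then descend.

Emit:
{"op": "carry_out", "data": {
  "series": [
    [[1, 1, 35], 0],
    [[0, 0, 35], 0],
    [[0, 0, 0], 0],
    [[0, 0, 0], 0],
    [[0, 0, 0], 0]
  ]
}}

```text
clock: 46.43
position: [0.6279, 0.2605, 0.2083]
ee_rot: [0.002, 0.769, -0.639, -0.018]
contact_force: [-0.0, -0.6, 0.2]
width: 0.0797
```

Emit:
{"op": "carry_out", "data": {
  "series": [
    [[0, 0, -5], 0],
    [[0, 0, -6], 0],
    [[0, 0, -6], 0],
    [[0, 0, -6], 0],
    [[0, 0, -6], 0],
    [[0, 0, -6], 0],
    [[0, 0, -6], 0],
    [[0, 0, -6], 0],
    [[0, 0, -6], 0],
    [[0, 0, 0], 0]
  ]
}}

```text
clock: 47.27
position: [0.6335, 0.2603, 0.2771]
ee_rot: [-0.005, 0.769, -0.639, -0.014]
contact_force: [0.7, -0.7, -0.3]
width: 0.0799
```

Emit:
{"op": "carry_out", "data": {
  "series": [
    [[0, 2, 35], 0],
    [[0, 2, 35], 0],
    [[0, 0, 0], 0],
    [[0, 0, 0], 0],
    [[0, 0, 0], 0]
  ]
}}

```text
clock: 47.68
position: [0.6299, 0.2616, 0.2089]
ee_rot: [-0.007, 0.769, -0.639, -0.012]
contact_force: [0.6, -0.2, -0.1]
width: 0.08
```

Run:
```python
from h import *
go([.622,.260,.15])
```

```text
t47.7 tcp [629.9 261.6 208.9] xaxis deg -79.4 zax [-0.01   0.026 -1.   ] F [ 0.6 -0.2 -0.1] w 80.0
shift mm [ 1.7  7.8 58.9]
```

Emit:
{"op": "carry_out", "data": {
  "series": [
    [[0.8, 4, 3], 0],
    [[0.8, 4, 8], 0],
    [[0, 0, 10], 0],
    [[0, 0, 10], 0],
    [[0, 0, 10], 0],
    [[0, 0, 8], 0],
    [[0, 0, 4], 0],
    [[0, 0, 0], 0],
    [[0, 0, 0], 0]
  ]
}}

```text
clock: 48.43
position: [0.6244, 0.2605, 0.1559]
ee_rot: [-0.01, 0.769, -0.639, -0.01]
contact_force: [-0.7, 0.6, -0.5]
width: 0.08
```

Run:
```python
from h import *
go([.622,.260,.103]); f,c=save("wrist","w23"); cv2.imwrite("pics/w23b.png",cv2.resize(f[130:340,150:370],(629,600),interpolation=cv2.INTER_CUBIC))
```

```text
t48.4 tcp [624.4 260.5 155.9] xaxis deg -79.4 zax [-0.002  0.028 -1.   ] F [-0.7  0.6 -0.5] w 80.0
shift mm [ 1.5  2.6 52.8]
```

View pics/w23b.png

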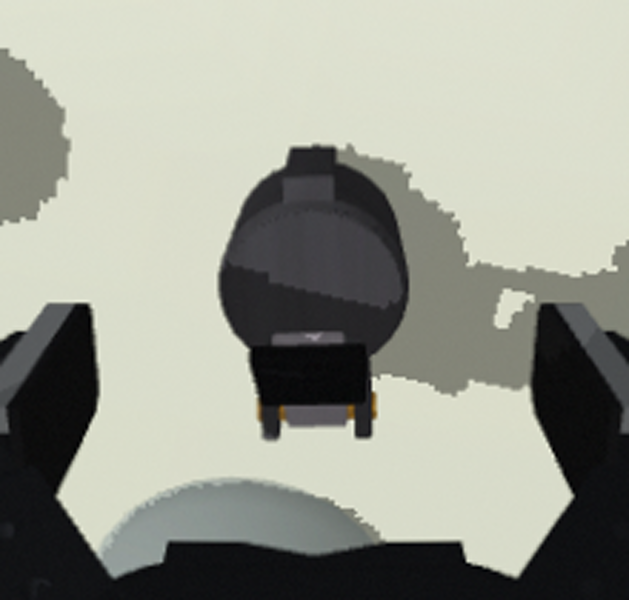

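Yaw is aligned, with the hinge legs level at (270,437) and (365,437). Housing top centre about (314,290).

Run:
```python
from h import *
f,c=load("w23"); X=lambda u,v:(150+u/2.859,130+v/2.857)
a=np.linspace(0,6.284,73); k=(150,130,2.858)
print(px2w(c,*X(314,290),.132))
for x,y in((.622,.260),(.624,.260),(.626,.258)): print(x,y,sil(c,np.c_[x+.022*np.cos(a),y+.022*np.sin(a),0*a+.132],k),sil(c,np.c_[x+.022*np.cos(a),y+.022*np.sin(a),0*a+.094],k))
```

```text
[0.62219963 0.26080997 0.132     ]
0.622 0.26 [220. 198. 416. 379.] [239. 155. 402. 309.]
0.624 0.26 [221. 189. 418. 371.] [240. 148. 404. 303.]
0.626 0.258 [231. 182. 428. 365.] [249. 142. 413. 298.]
```

Emit:
{"op": "carry_out", "data": {
  "series": [
    [[0.3, 1.3, 4], 0],
    [[0.3, 1.3, 8], 0],
    [[0, 0, 10], 0],
    [[0, 0, 10], 0],
    [[0, 0, 8], 0],
    [[0, 0, 6], 0],
    [[0, 0, 3], 0],
    [[0, 0, 0], 0],
    [[0, 0, 0], 0]
  ],
  "fingers": 70
}}

```text
clock: 49.23
position: [0.6219, 0.2609, 0.1015]
ee_rot: [-0.01, 0.769, -0.639, -0.01]
contact_force: [0.5, 0.3, 0.4]
width: 0.0701
```

Run:
```python
from h import *
go([.622,.2605,.102])
```

```text
t49.2 tcp [621.9 260.9 101.5] xaxis deg -79.4 zax [-0.002  0.028 -1.   ] F [0.5 0.3 0.4] w 70.1
shift mm [ 0.4 -0.1 -0.5]
```

Emit:
{"op": "carry_out", "data": {
  "series": [
    [[0, 0, 0], 0],
    [[0, 0, 0], 0],
    [[0, 0, 0], 0],
    [[0, 0, 0], 0],
    [[0, 0, 0], 0],
    [[0, 0, 0], 0],
    [[0, 0, 0], 0],
    [[0, 0, 0], 0]
  ],
  "fingers": 30,
  "squeeze": 60
}}

```text
clock: 49.9
position: [0.6225, 0.2612, 0.1024]
ee_rot: [-0.011, 0.769, -0.639, -0.009]
contact_force: [0.8, 0.7, -0.9]
width: 0.041
```

Emit:
{"op": "carry_out", "data": {
  "series": [
    [[0, 0, -5], 0],
    [[0, 0, -7], 0],
    [[0, 0, -8], 0],
    [[0, 0, -8], 0],
    [[0, 0, -8], 0],
    [[0, 0, -8], 0],
    [[0, 0, -8], 0],
    [[0, 0, -8], 0],
    [[0, 0, 0], 0],
    [[0, 0, 0], 0]
  ]
}}

```text
clock: 50.73
position: [0.622, 0.2588, 0.169]
ee_rot: [-0.011, 0.769, -0.639, -0.009]
contact_force: [-0.2, -0.5, -4.1]
width: 0.0414
```

Run:
```python
from h import *
go([.4737,.0205,.25])
```

```text
t50.7 tcp [622.  258.8 169. ] xaxis deg -79.4 zax [-0.     0.028 -1.   ] F [-0.2 -0.5 -4.1] w 41.4
shift mm [204.6 189.3 -87.6]
```

Emit:
{"op": "carry_out", "data": {
  "series": [
    [[0, 0, -8], 0],
    [[0, 0, -10], 0],
    [[0, 0, -10], 0],
    [[5, 5, -5], 0],
    [[10, 9, 0], 0],
    [[13, 12, 0], 0],
    [[13, 12, 0], 0],
    [[13, 12, 0], 0],
    [[13, 12, 0], 0],
    [[13, 12, 0], 0]
  ]
}}

```text
clock: 51.57
position: [0.5593, 0.1601, 0.2023]
ee_rot: [-0.01, 0.771, -0.637, -0.009]
contact_force: [0.0, -0.2, -3.1]
width: 0.0407
```

Emit:
{"op": "carry_out", "data": {
  "series": [
    [[13, 12, 0], 0],
    [[13, 12, 0], 0],
    [[13, 12, 0], 0],
    [[13, 12, 0], 0],
    [[13, 12, 0], 0],
    [[13, 12, 0], 0],
    [[13, 12, 0], 0],
    [[8, 8, 0], 0],
    [[0, 0, 0], 0],
    [[0, 0, 0], 0]
  ]
}}

```text
clock: 52.4
position: [0.4689, 0.0303, 0.1999]
ee_rot: [-0.005, 0.769, -0.64, -0.01]
contact_force: [0.2, -0.0, -2.9]
width: 0.0407
```

Run:
```python
from h import *
go([.4745,.021,.125])
```

```text
t52.4 tcp [468.9  30.3 199.9] xaxis deg -79.5 zax [-0.008  0.02  -1.   ] F [ 0.2 -0.  -2.9] w 40.7
shift mm [11.8 -4.2 74.7]
```

Emit:
{"op": "carry_out", "data": {
  "series": [
    [[3, -1, 4], 0],
    [[3, -1, 7], 0],
    [[3, -1, 8], 0],
    [[1, 0, 8], 0],
    [[0, 0, 8], 0],
    [[0, 0, 8], 0],
    [[0, 0, 8], 0],
    [[0, 0, 6], 0],
    [[0, 0, 0], 0],
    [[0, 0, 0], 0]
  ]
}}

```text
clock: 53.23
position: [0.4748, 0.0242, 0.1345]
ee_rot: [-0.005, 0.77, -0.638, -0.011]
contact_force: [-0.0, 0.5, -2.7]
width: 0.0411
```

Run:
```python
from h import *
go([.4745,.021,.115])
```

```text
t53.2 tcp [474.8  24.2 134.5] xaxis deg -79.4 zax [-0.01   0.022 -1.   ] F [-0.   0.5 -2.7] w 41.1
shift mm [ 3.5  0.8 19.4]
```

Emit:
{"op": "carry_out", "data": {
  "series": [
    [[2, 0.4, 4], 0],
    [[1.8, 0.3, 5], 0],
    [[0, 0, 5], 0],
    [[0, 0, 5], 0],
    [[0, 0, 0], 0],
    [[0, 0, 0], 0]
  ]
}}

```text
clock: 53.73
position: [0.4756, 0.0202, 0.1144]
ee_rot: [-0.006, 0.77, -0.638, -0.01]
contact_force: [0.4, 1.0, -3.1]
width: 0.0409
```

Run:
```python
from h import *
go([.4745,.0205,.0824])
```

```text
t53.7 tcp [475.6  20.2 114.4] xaxis deg -79.3 zax [-0.008  0.022 -1.   ] F [ 0.4  1.  -3.1] w 40.9
shift mm [ 0.2  1.  32. ]
```

Emit:
{"op": "carry_out", "data": {
  "series": [
    [[0.2, 1, 4], 0],
    [[0, 0, 5], 0],
    [[0, 0, 5], 0],
    [[0, 0, 4], 0],
    [[0, 0, 0], 0],
    [[0, 0, 0], 0]
  ]
}}

```text
clock: 54.23
position: [0.4747, 0.0203, 0.0948]
ee_rot: [-0.006, 0.77, -0.638, -0.01]
contact_force: [-0.7, 0.0, -3.8]
width: 0.0414
```

Run:
```python
from h import *
go([.4745,.0205,.0824])
```

```text
t54.2 tcp [474.7  20.3  94.8] xaxis deg -79.3 zax [-0.007  0.022 -1.   ] F [-0.7  0.  -3.8] w 41.4
shift mm [ 0.   0.1 12.4]
```

Emit:
{"op": "carry_out", "data": {
  "series": [
    [[0, 0, 3], 0],
    [[0, 0, 3], 0],
    [[0, 0, 2.5], 0],
    [[0, 0, 0], 0],
    [[0, 0, 0], 0]
  ]
}}

```text
clock: 54.65
position: [0.475, 0.0205, 0.0856]
ee_rot: [-0.006, 0.77, -0.638, -0.009]
contact_force: [-0.3, -0.3, -4.0]
width: 0.0413
```

Emit:
{"op": "carry_out", "data": {
  "series": [
    [[0, 0, 1.5], 0],
    [[0, 0, 1.5], 0],
    [[0, 0, 0], 0]
  ]
}}

```text
clock: 54.9
position: [0.4753, 0.0212, 0.0832]
ee_rot: [-0.007, 0.769, -0.639, -0.01]
contact_force: [-0.5, 0.9, -3.6]
width: 0.041
```

Run:
```python
from h import *
go([.4745,.0205,.0824])
```

```text
t54.9 tcp [475.3  21.2  83.2] xaxis deg -79.4 zax [-0.005  0.023 -1.   ] F [-0.5  0.9 -3.6] w 41.0
shift mm [0.6 0.9 0.8]
```

Emit:
{"op": "carry_out", "data": {
  "series": [
    [[0, 0, 1.5], 0],
    [[0, 0, 1.5], 0]
  ]
}}

```text
clock: 55.07
position: [0.4754, 0.0216, 0.0824]
ee_rot: [-0.008, 0.77, -0.638, -0.009]
contact_force: [-5.1, -0.4, 16.3]
width: 0.0414
```

Emit:
{"op": "carry_out", "data": {
  "series": [
    [[0, 0, 2], 0],
    [[0, 0, 2], 0]
  ]
}}

```text
clock: 55.23
position: [0.4754, 0.0216, 0.0824]
ee_rot: [-0.008, 0.77, -0.638, -0.009]
contact_force: [-5.8, 1.0, 15.2]
width: 0.0412
```

Seated: contact at TCP 82.4 mm, exactly the predicted home height. I release, lift, shut the fingers and come back over the lever.

Emit:
{"op": "carry_out", "data": {
  "series": [
    [[0, 0, 0], 0],
    [[0, 0, 0], 0],
    [[0, 0, 0], 0]
  ]
}}

```text
clock: 55.48
position: [0.4759, 0.0212, 0.0835]
ee_rot: [-0.008, 0.77, -0.638, -0.007]
contact_force: [-0.2, 1.2, -3.9]
width: 0.0411
```

Emit:
{"op": "carry_out", "data": {
  "series": [
    [[0, 0, 0], 0],
    [[0, 0, 0], 0],
    [[0, 0, 0], 0],
    [[0, 0, 0], 0],
    [[0, 0, 0], 0]
  ],
  "fingers": 80
}}

```text
clock: 55.9
position: [0.4776, 0.0207, 0.0837]
ee_rot: [-0.009, 0.77, -0.638, -0.006]
contact_force: [0.1, 0.2, 0.1]
width: 0.0798
```

Emit:
{"op": "carry_out", "data": {
  "series": [
    [[0, 0, -5], 0],
    [[0, 0, -8], 0],
    [[0, 0, -12], 0],
    [[0, 0, -15], 0],
    [[0, 0, -15], 0],
    [[0, 0, -15], 0],
    [[0, 0, -15], 0],
    [[0, 0, -8], 0],
    [[0, 0, 0], 0],
    [[0, 0, 0], 0]
  ]
}}

```text
clock: 56.73
position: [0.478, 0.0184, 0.1859]
ee_rot: [-0.01, 0.77, -0.638, -0.005]
contact_force: [-0.2, 0.1, 0.0]
width: 0.0802
```

Emit:
{"op": "carry_out", "data": {
  "series": [
    [[0, 0, 0], 0],
    [[0, 0, 0], 0],
    [[0, 0, 0], 0],
    [[0, 0, 0], 0],
    [[0, 0, 0], 0],
    [[0, 0, 0], 0],
    [[0, 0, 0], 0]
  ],
  "fingers": 0
}}

```text
clock: 57.32
position: [0.4755, 0.0187, 0.1822]
ee_rot: [-0.007, 0.77, -0.638, -0.008]
contact_force: [-0.2, 0.5, 1.1]
width: 0.0003
```

Run:
```python
from h import *
go([.4745,.021,.155]); f,c=save("top","top24"); f,c=save("wrist","w24")
```

```text
t57.3 tcp [475.5  18.7 182.2] xaxis deg -79.3 zax [-0.003  0.022 -1.   ] F [-0.2  0.5  1.1] w 0.3
shift mm [-1.8  0.6 27.2]
```

Emit:
{"op": "carry_out", "data": {
  "series": [
    [[-1, 0.5, 4], 0],
    [[-0.8, 0.5, 7], 0],
    [[0, 0, 8], 0],
    [[0, 0, 6], 0],
    [[0, 0, 3], 0],
    [[0, 0, 0], 0],
    [[0, 0, 0], 0]
  ]
}}

```text
clock: 58.0
position: [0.4733, 0.0213, 0.1504]
ee_rot: [-0.007, 0.77, -0.638, -0.009]
contact_force: [-0.7, -0.8, 1.2]
width: -0.0003
```

Run:
```python
from h import *
go([.4743,.0208,.124])
```

```text
t58.0 tcp [473.3  21.3 150.4] xaxis deg -79.3 zax [-0.004  0.022 -1.   ] F [-0.7 -0.8  1.2] w -0.3
shift mm [ 1.3 -0.9 26.4]
```

Emit:
{"op": "carry_out", "data": {
  "series": [
    [[0.7, -0.5, 2.5], 0],
    [[0, 0, 2.5], 0],
    [[0, 0, 2.5], 0],
    [[0, 0, 2.5], 0],
    [[0, 0, 2.5], 0],
    [[0, 0, 2.5], 0]
  ]
}}

```text
clock: 58.5
position: [0.4791, 0.0219, 0.1376]
ee_rot: [-0.012, 0.77, -0.638, -0.005]
contact_force: [1.0, 2.6, 3.5]
width: -0.0002
```

Emit:
{"op": "carry_out", "data": {
  "series": [
    [[0, 0, 2.5], 0],
    [[0, 0, 2.5], 0],
    [[0, 0, 2.5], 0],
    [[0, 0, 2], 0]
  ]
}}

```text
clock: 58.83
position: [0.4812, 0.0224, 0.128]
ee_rot: [-0.013, 0.77, -0.638, -0.003]
contact_force: [1.1, 1.2, 3.2]
width: -0.0002
```

Run:
```python
from h import *
go([.4743,.0208,.124])
```

```text
t58.8 tcp [481.2  22.4 128. ] xaxis deg -79.3 zax [ 0.013  0.024 -1.   ] F [1.1 1.2 3.2] w -0.2
shift mm [0.4 7.1 3.9]
```

The lever is sinking but has dragged the tip about 7 mm forward. I back off a touch, recentre and finish.

Emit:
{"op": "carry_out", "data": {
  "series": [
    [[0, 0, -4], 0],
    [[0, 3.5, -2], 0],
    [[0, 3.5, 0], 0],
    [[0, 0, 0], 0],
    [[0, 0, 0], 0]
  ]
}}

```text
clock: 59.25
position: [0.468, 0.0197, 0.1312]
ee_rot: [-0.008, 0.77, -0.638, -0.007]
contact_force: [0.5, 0.0, 0.9]
width: 0.0001
```

Run:
```python
from h import *
go([.4735,.0208,.124])
```

```text
t59.2 tcp [468.   19.7 131.2] xaxis deg -79.3 zax [-0.     0.022 -1.   ] F [0.5 0.  0.9] w 0.1
shift mm [ 0.1 -5.6  7.3]
```

Emit:
{"op": "carry_out", "data": {
  "series": [
    [[0, -4, 0], 0],
    [[0, -1, 1.5], 0],
    [[0, 0.5, 2], 0],
    [[0, 0.5, 2], 0],
    [[0, 0.3, 2], 0]
  ]
}}

```text
clock: 59.67
position: [0.473, 0.0208, 0.1241]
ee_rot: [-0.009, 0.77, -0.638, -0.006]
contact_force: [-0.8, 1.6, 7.5]
width: -0.0
```

Run:
```python
from h import *
go([.4735,.0208,.124])
```

```text
t59.7 tcp [473.   20.8 124.1] xaxis deg -79.3 zax [ 0.002  0.022 -1.   ] F [-0.8  1.6  7.5] w -0.0
shift mm [ 0.1 -0.5  0.1]
```

Emit:
{"op": "carry_out", "data": {
  "series": [
    [[0, 0, 1.8], 0],
    [[0, 0, 1.8], 0]
  ]
}}

```text
clock: 59.83
position: [0.4734, 0.021, 0.1236]
ee_rot: [-0.01, 0.77, -0.638, -0.006]
contact_force: [-4.9, 0.3, 19.8]
width: 0.0001
```

Emit:
{"op": "carry_out", "data": {
  "series": [
    [[0, 0, -4], 0],
    [[0, 0, -10], 0],
    [[0, 0, -20], 0],
    [[0, 0, -30], 0],
    [[0, 0, -30], 0],
    [[0, 12, -10], 0],
    [[0, 25, 0], 0],
    [[0, 25, 0], 0],
    [[0, 10, 0], 0],
    [[0, 0, 0], 0]
  ]
}}

```text
clock: 60.67
position: [0.3958, 0.0041, 0.2283]
ee_rot: [-0.006, 0.771, -0.637, -0.009]
contact_force: [-0.1, 0.1, -0.3]
width: 0.0004
```

Run:
```python
from h import *
st(); f,c=save("wrist","w30"); u,v=w2px(c,[.474,.0208,.08])[0].astype(int); print(u,v)
t,ct=save("top","top30"); s,cs=save("scene","scene30")
def crop(f,u,v,r,n): u=int(np.clip(u,r,512-r));v=int(np.clip(v,r,384-r)); return cv2.resize(f[v-r:v+r,u-r:u+r],(n,n),interpolation=cv2.INTER_CUBIC)
a=w2px(ct,[.474,.0208,.08])[0]; b=w2px(cs,[.474,.0208,.07])[0]
o=np.zeros((600,800,3),np.uint8); o[:500,:500]=crop(f,u,v,70,500); o[:300,500:]=crop(t,*a,40,300); o[300:,500:]=crop(s,*b,35,300)
cv2.imwrite("pics/fin.png",o)
```

```text
t60.7 tcp [395.8   4.1 228.3] xaxis deg -79.2 zax [-0.005  0.02  -1.   ] F [-0.1  0.1 -0.3] w 0.4
261 103
```

View pics/fin.png

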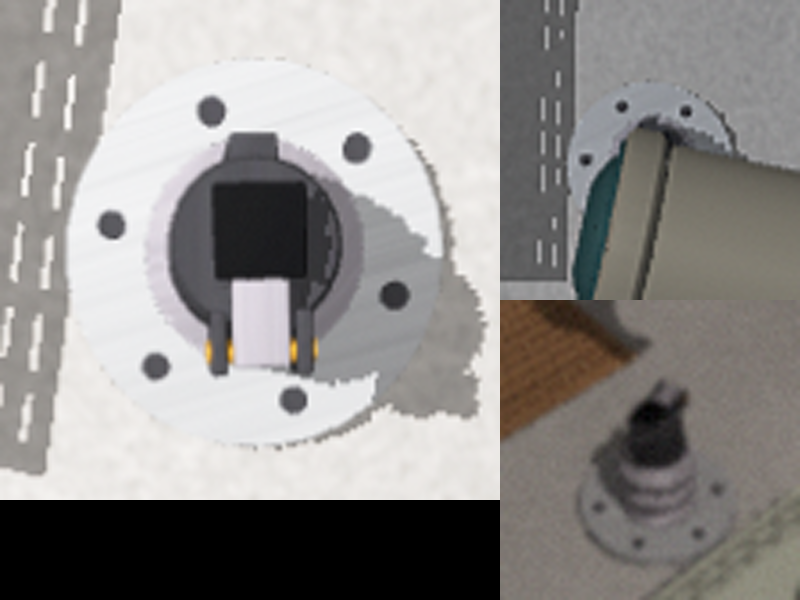

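The final view shows the lever flat with the black pad at (260,230) over the axis, the head on the pile and the washers stacked. I do a quick tilt check and then hand in.

Run:
```python
from h import *
f,c=load("w30"); X=lambda x,y:(261-70+x*.28,103-70+y*.28)
print("pad",px2w(c,*X(260,230),.124),"plate",(px2w(c,*X(67,250),.012)+px2w(c,*X(443,255),.012))/2,"plate top/bot",px2w(c,*X(255,58),.012),px2w(c,*X(258,445),.012))
l,r=px2w(c,*X(170,250),.112),px2w(c,*X(342,250),.112); print("housing",(l+r)/2)
```

```text
pad [0.47809303 0.01864203 0.124     ] plate [0.47611078 0.02092511 0.012     ] plate top/bot [0.53689489 0.03246153 0.012     ] [0.41083683 0.00703669 0.012     ]
housing [0.47385672 0.01893733 0.112     ]
```

Run:
```python
from h import *
f,c=load("w30"); a=np.linspace(0,6.284,361); k=(191,33,1/.28)
cir=lambda x,y,z,r:np.c_[x+r*np.cos(a),y+r*np.sin(a),0*a+z]
for x,y in((.4737,.0205),):
  for z,r in((.012,.065),(.112,.022),(.112,.021),(.074,.022),(.124,.001)): print(z,r,sil(c,cir(x,y,z,r),k))
g=cv2.cvtColor(f,cv2.COLOR_BGR2GRAY).astype(int)
for crow in(215,250,265):
  v=int(33+crow*.28); print("row",crow,[(int((u-191)/.28),int(g[v,u])) for u in range(228,295)])
```

```text
0.012 0.065 [ 66.  56. 444. 447.]
0.112 0.022 [161. 155. 339. 340.]
0.112 0.021 [165. 160. 335. 336.]
0.074 0.022 [174. 172. 329. 333.]
0.124 0.001 [244. 243. 253. 252.]
row 215 [(132, 243), (135, 242), (139, 242), (142, 241), (146, 237), (149, 230), (153, 225), (157, 224), (160, 224), (164, 223), (167, 205), (171, 137), (174, 85), (178, 87), (182, 88), (185, 88), (189, 88), (192, 88), (196, 89), (199, 91), (203, 92), (207, 93), (210, 64), (214, 35), (217, 33), (221, 31), (224, 31), (228, 30), (232, 31), (235, 31), (239, 33), (242, 31), (246, 32), (249, 31), (253, 31), (257, 29), (260, 31), (264, 29), (267, 30), (271, 28), (275, 28), (278, 29), (282, 29), (285, 27), (289, 29), (292, 28), (296, 28), (299, 28), (303, 26), (307, 53), (310, 53), (314, 52), (317, 53), (321, 52), (324, 54), (328, 84), (332, 62), (335, 86), (339, 124), (342, 123), (346, 122), (349, 122), (353, 125), (357, 138), (360, 153), (364, 153), (367, 153)]
row 250 [(132, 241), (135, 241), (139, 241), (142, 229), (146, 213), (149, 210), (153, 210), (157, 212), (160, 214), (164, 188), (167, 119), (171, 81), (174, 86), 
[... 666 characters left out ...]
24), (149, 212), (153, 209), (157, 209), (160, 210), (164, 209), (167, 130), (171, 76), (174, 81), (178, 86), (182, 86), (185, 89), (189, 88), (192, 88), (196, 88), (199, 91), (203, 93), (207, 91), (210, 92), (214, 43), (217, 30), (221, 30), (224, 31), (228, 30), (232, 30), (235, 31), (239, 30), (242, 30), (246, 27), (249, 27), (253, 28), (257, 28), (260, 29), (264, 28), (267, 28), (271, 29), (275, 27), (278, 27), (282, 28), (285, 26), (289, 27), (292, 24), (296, 28), (299, 27), (303, 18), (307, 52), (310, 53), (314, 53), (317, 52), (321, 53), (324, 85), (328, 84), (332, 73), (335, 46), (339, 99), (342, 120), (346, 120), (349, 119), (353, 119), (357, 123), (360, 134), (364, 149), (367, 149)]
```

Run:
```python
from h import *
from scipy.optimize import least_squares
f,c=load("w30"); k=1/.28
g=cv2.GaussianBlur(cv2.cvtColor(f,cv2.COLOR_BGR2GRAY),(0,0),.6).astype(np.float32)
def edge(ang,c0,r0,r1,th):
    rr=np.arange(r0,r1,.1); x=c0[0]+rr*np.cos(ang); y=c0[1]+rr*np.sin(ang)
    v=cv2.remap(g,x.astype(np.float32)[None],y.astype(np.float32)[None],cv2.INTER_LINEAR)[0]
    i=np.argmax(v>th); return (x[i],y[i],rr[i]) if i>0 else None
c0=(191+253*.28,33+245*.28); P=[]
for d in list(range(-62,31,4))+list(range(150,241,4)):   # skip legs (90) and guide (270)
    e=edge(np.radians(d),c0,19,32,106 if -62<=d<=31 else 130)
    if e: P.append((d,)+e)
P=np.array(P); print(np.c_[P[:,0],P[:,3]/.28].round(0).tolist())
fit=least_squares(lambda p:np.hypot(P[:,1]-p[0],P[:,2]-p[1])-p[2],[*c0,24],loss="soft_l1")
u,v,r=fit.x; print("circle crop px",(u-191)*k,(v-33)*k,r*k,"-> world at .112",px2w(c,u,v,.112))
# pad: very dark block
m=(g[33:173,191:331]<42).astype(np.uint8); n,l,s,ce=cv2.connectedComponentsWithStats(m); i=1+np.argmax(s[1:,4]); print("pad",s[i],ce[i]*k)
b=cv2.minAreaRect(np.argwhere(l==i)[:,::-1].astype(np.float32)); print(np.array(b[0])*k,np.array(b[1])*k,b[2],px2w(c,191+b[0][0],33+b[0][1],.124),"cam",c["M"][:3,3])
```

```text
[[-62.0, 90.0], [-58.0, 90.0], [-54.0, 90.0], [-50.0, 91.0], [-46.0, 91.0], [-42.0, 92.0], [-38.0, 93.0], [-34.0, 91.0], [-30.0, 91.0], [-26.0, 91.0], [-22.0, 91.0], [-18.0, 90.0], [-14.0, 91.0], [-10.0, 90.0], [-6.0, 90.0], [-2.0, 90.0], [2.0, 90.0], [6.0, 90.0], [10.0, 90.0], [14.0, 90.0], [18.0, 90.0], [22.0, 89.0], [26.0, 89.0], [30.0, 90.0], [150.0, 90.0], [154.0, 89.0], [158.0, 89.0], [162.0, 88.0], [166.0, 88.0], [170.0, 86.0], [174.0, 86.0], [178.0, 86.0], [182.0, 86.0], [186.0, 86.0], [190.0, 86.0], [194.0, 86.0], [198.0, 86.0], [202.0, 86.0], [206.0, 86.0], [210.0, 88.0], [214.0, 88.0], [218.0, 88.0], [222.0, 89.0], [226.0, 89.0], [230.0, 89.0], [234.0, 90.0], [238.0, 90.0]]
circle crop px 254.6947755026894 243.8159614090632 88.72044355395676 -> world at .112 [0.47521109 0.01949372 0.112     ]
pad [ 60  51  26  27 646] [259.74679345 228.91419726]
[258.92857143 228.57142857] [92.85714286 89.28571429] 90.0 [0.4783623  0.01894997 0.124     ] cam [0.46621173 0.01471145 0.3703726 ]
```

```bash
python3 -c "
from h import *
f,c=save('top','topend'); washers(f,c); st(); print(manip.sign_off())"
```

```text
blob ellipse c 0.7597 -0.084 axes [193.8 226.3] circ r 185.6
blob ellipse c 0.4128 -0.1519 axes [ 72.7 120.8] circ r 59.5
t60.9 tcp [399.3   4.2 228.5] xaxis deg -79.1 zax [-0.003  0.021 -1.   ] F [-0.3  0.5 -0. ] w 0.2
the job is handed in; nothing more can be done
None
```

The ram is back together and the job is handed in, at about 61 s of the 210 allowed. I got no verdict back.

- **Washers:** all five were on the board, and I stacked them alternating, crown up lowest and crown up on top. One of the crown-up washers was knocked aside during the run; both cameras showed its new position and I picked it up there. The pictures showed five alternating washers on the post, and the last check found none left on the board.
- **Head:** it met the ball at the expected home height, with the tool at 82.4 mm and about 16 N of push.
- **Latch lever:** it went down until the pad stood about 123.6 mm above the table, where about 124 mm is expected when it is fully down. The last picture shows the lever flat.

**Less certain:**
- **Head tilt:** my last measurement puts the head roughly 3° off upright, give or take 1.5°.
- **Press force:** the last press read about 20 N for a moment, above the 15 N stated as harmless. The pictures showed no ill effect.
- **Press position:** the lever had carried the fingertips about 7 mm forward on the first push, so I recentred before finishing.
- **Pad position:** the pad measured about 3 to 5 mm off the head's axis, where I expected it centred. I put most of that down to the lever's shape.
- **Other things in the scene:** I never touched the bystanders or the orange and red look-alikes with the gripper. I did not measure their positions again at the end.

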